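# Change the cassettes of a coffee doser and set its doses

### The job

Get the coffee doser ready for service: take out every empty cassette and lay it flat in the blue returns tray, slide every fresh cassette on the counter fully home, nose first, into a bay of its own, and turn the two dose knobs until each pointer is exactly in line with its index mark. When all of that is right, press the start button right down and let it go. Leave the cups, bottles and other things on the counter where they stand.

Things in the scene. Friction and masses are not known exactly. Their poses are not given: they have to be found in the camera images.
- doser: cassette doser: flat white machine, fixed on the counter, 140 mm deep (x), 270 wide (y), flat top 45 high. Origin: centre of its underside; x points away from its open front, where three bays open down to the counter, one cassette each, any bay. A cassette fully home has its nose on the bay's end wall (doser x = 0): its origin is at doser x = -55 mm and its tail with the fin stands 40 mm out of the mouth
- tray: small blue returns tray, the only blue one, fixed on the counter to the right (-y) of the doser, outside 200 mm (its x) by 160 mm (y), walls 5 mm thick and 18 mm high, floor 5 mm thick. Origin: centre of its underside
- start_top (a point): centre of the top face of the round steel start button, 26 mm wide, on top of the doser between the knobs; spring button, travel 6 mm straight down, about 5 N to push it right down; it comes back up when released
- start (a joint): start button travel in m: 0 is up, 0.006 is right down
- bay_l (a point): centre of the mouth of the left (doser y = +66 mm) bay at counter height, doser x = -70 mm; axes as the doser's. The bay is 53 mm wide (y), 32.5 high and 70 deep (+x). The 13 mm walls between bays have pointed noses that stick out 7 mm in front of the mouth
- bay_m (a point): centre of the mouth of the middle (doser y = 0) bay at counter height, doser x = -70 mm; axes as the doser's. The bay is 53 mm wide (y), 32.5 high and 70 deep (+x). The 13 mm walls between bays have pointed noses that stick out 7 mm in front of the mouth
- bay_r (a point): centre of the mouth of the right (doser y = -66 mm) bay at counter height, doser x = -70 mm; axes as the doser's. The bay is 53 mm wide (y), 32.5 high and 70 deep (+x). The 13 mm walls between bays have pointed noses that stick out 7 mm in front of the mouth
- knob_l_grip (a point): grip point of the left (+y) dose knob, on its vertical axis, 37 mm above the doser's top. The black grip bar is 42 mm long along this point's x, 14 thick along its y, 32 tall, its top 7 mm above this point; round foot 44 mm wide. The point turns with the knob. Friction (0.04 N m) holds the knob where it is left; 4.4 rad (252 degrees) between its stops
- pointer_l_tip (a point): tip of the left (+y) knob's low dark pointer (3 mm wide, 5 mm high, on the doser's top behind the knob). Geared to the knob: turning the knob clockwise seen from above slides it to the doser's +y by 15 mm per rad (0.26 mm per degree); travel 66 mm, from doser y = 52 to 118 mm
- mark_l: the left (+y) index mark, fixed: a brass clip 16 mm wide with a black line 3 mm wide at the far (+x) edge of the scale. Origin on that line, axes parallel to the doser's: the pointer is on the mark when both have the same doser y
- knob_r_grip (a point): grip point of the right (-y) dose knob, on its vertical axis, 37 mm above the doser's top. The black grip bar is 42 mm long along this point's x, 14 thick along its y, 32 tall, its top 7 mm above this point; round foot 44 mm wide. The point turns with the knob. Friction (0.04 N m) holds the knob where it is left; 4.4 rad (252 degrees) between its stops
- pointer_r_tip (a point): tip of the right (-y) knob's low dark pointer (3 mm wide, 5 mm high, on the doser's top behind the knob). Geared to the knob: turning the knob clockwise seen from above slides it to the doser's +y by 15 mm per rad (0.26 mm per degree); travel 66 mm, from doser y = -118 to -52 mm
- mark_r: the right (-y) index mark, fixed: a brass clip 16 mm wide with a black line 3 mm wide at the far (+x) edge of the scale. Origin on that line, axes parallel to the doser's: the pointer is on the mark when both have the same doser y
- fresh_1: fresh black coffee cassette with a closed top, on the counter, nose roughly to +x, 0.15 to 0.31 kg; may be absent (None). Both kinds of cassette: 110 mm long (x), 50 wide (y), 30 high; steel fin on top of the tail, 30 long (x), 14 thick (y), from 30 to 66 mm above the underside, centred at x = -35 mm. The nose is the +x end. Origin: centre of the underside
- fresh_2: fresh black coffee cassette with a closed top, on the counter, nose roughly to +x, 0.15 to 0.31 kg; may be absent (None). Both kinds of cassette: 110 mm long (x), 50 wide (y), 30 high; steel fin on top of the tail, 30 long (x), 14 thick (y), from 30 to 66 mm above the underside, centred at x = -35 mm. The nose is the +x end. Origin: centre of the underside
- fresh_3: fresh black coffee cassette with a closed top, on the counter, nose roughly to +x, 0.15 to 0.31 kg; may be absent (None). Both kinds of cassette: 110 mm long (x), 50 wide (y), 30 high; steel fin on top of the tail, 30 long (x), 14 thick (y), from 30 to 66 mm above the underside, centred at x = -35 mm. The nose is the +x end. Origin: centre of the underside
- empty_1: empty black cassette, as the fresh but hollow, open on top, 0.1 kg; if present it starts home in the left (+y) bay. One or two of the three empties are present. Both kinds of cassette: 110 mm long (x), 50 wide (y), 30 high; steel fin on top of the tail, 30 long (x), 14 thick (y), from 30 to 66 mm above the underside, centred at x = -35 mm. The nose is the +x end. Origin: centre of the underside
- empty_2: empty black cassette, as the fresh but hollow, open on top, 0.1 kg; if present it starts home in the middle bay. One or two of the three empties are present. Both kinds of cassette: 110 mm long (x), 50 wide (y), 30 high; steel fin on top of the tail, 30 long (x), 14 thick (y), from 30 to 66 mm above the underside, centred at x = -35 mm. The nose is the +x end. Origin: centre of the underside
- empty_3: empty black cassette, as the fresh but hollow, open on top, 0.1 kg; if present it starts home in the right (-y) bay. One or two of the three empties are present. Both kinds of cassette: 110 mm long (x), 50 wide (y), 30 high; steel fin on top of the tail, 30 long (x), 14 thick (y), from 30 to 66 mm above the underside, centred at x = -35 mm. The nose is the +x end. Origin: centre of the underside
- mug: bystander, to be left alone: white mug with handle, 80 mm wide, 85 high. Origin: centre of its underside
- cup: bystander, to be left alone: white cup, 76 mm wide, 60 high. Origin: centre of its underside
- pitcher: bystander, to be left alone: steel milk pitcher with handle, 84 mm wide, 100 high. Origin: centre of its underside
- syrup: bystander, to be left alone: brown syrup bottle, 64 mm wide, 170 high. Origin: centre of its underside
- tamper: bystander, to be left alone: steel tamper, 58 mm wide, 90 high. Origin: centre of its underside
Things that resemble listed ones, but are neither listed nor needed, are in the scene too. What is shaped like the empty_3 but purple is not meant.

How it is judged:
On the way, in this order (a step that is already met when the one before it is completed fails the run):
1. every empty cassette is in the tray, every fresh cassette is fully home and both pointers are on their marks (x of fresh_1 in the frame of doser between -0.059 and -0.045 m and y of fresh_1 in the frame of doser between -0.075 and 0.075 m and height (world z) of each of fresh_1, fresh_2, fresh_3 below 0.006 m and angle between the x axis of each of fresh_1, fresh_2, fresh_3 and the x axis of doser, either way round below 0.08 rad and angle between each of fresh_1, fresh_2, fresh_3's own z axis and vertical below 0.08 rad and x of fresh_2 in the frame of doser between -0.059 and -0.045 m and y of fresh_2 in the frame of doser between -0.075 and 0.075 m and x of fresh_3 in the frame of doser between -0.059 and -0.045 m and y of fresh_3 in the frame of doser between -0.075 and 0.075 m and x of empty_1 in the frame of tray between -0.075 and 0.075 m and y of empty_1 in the frame of tray between -0.06 and 0.06 m and height (world z) of each of empty_1, empty_2, empty_3 below 0.013 m and angle between each of empty_1, empty_2, empty_3's own z axis and vertical below 0.15 rad and x of empty_2 in the frame of tray between -0.075 and 0.075 m and y of empty_2 in the frame of tray between -0.06 and 0.06 m and x of empty_3 in the frame of tray between -0.075 and 0.075 m and y of empty_3 in the frame of tray between -0.06 and 0.06 m and y of pointer_l_tip in the frame of mark_l between -0.0025 and 0.0025 m and y of pointer_r_tip in the frame of mark_r between -0.0025 and 0.0025 m), for 0.2 s.
2. then the start button is pressed right down (value of joint start above 0.0045 m), for 0.05 s.
At the end, for the whole second after the job is handed in: Every empty cassette lies flat inside the tray; each fresh cassette is in a bay, its nose within 4 mm of the end wall, straight within 0.08 rad; each pointer is within 2.5 mm of its mark; the button has been pressed after that and is up again; all is at rest (all of step 1 and linear speed of each of fresh_1, empty_1, fresh_2, empty_2, fresh_3, empty_3 below 0.02 m/s and value of joint start below 0.002 m); the robot touches nothing.
It fails at once if a bystander is shifted by more than 50 mm or knocked over (distance of any of mug, cup, pitcher, syrup, tamper from where it was at the start of the episode above 0.05 m or angle between any of mug, cup, pitcher, syrup, tamper's own z axis and vertical above 0.6 rad).
Of empty_1, empty_2, empty_3 only 1 to 2 are there at a start; the rules pass over those that are not, and their reading is None.
Of fresh_1, fresh_2, fresh_3 only 2 to 3 are there at a start; the rules pass over those that are not, and their reading is None.
At some moment in a run one of fresh_1, fresh_2, fresh_3 may be knocked a few centimetres aside while the robot is not near it.
Once in a run the grip may slacken for a moment while it holds something.
It also fails if it takes over 210 s, if anything falls off the work surface, if the arm or the gripper's body presses on something with over 40 N, if the wrist force passes 120 N, or if a joint passes its speed limit or range.

### The arm

A 7-joint arm with a two-finger parallel gripper is mounted at the origin on the work surface. World frame = base frame: x ahead of the robot, y to its left, z up, the work surface at z = 0. Lengths are in m, angles in rad, forces in N, time in s.
With the tool pointing down it reaches from about 0.4 to 0.85 m from the base axis. Payload 10.4 kg.
Tool frame: the origin (TCP) lies midway between the tips of the shut fingers; the grasp point (between the pads) lies 19 mm behind it; z points along the fingers, y is the direction in which the jaws open and shut (so a half turn about z gives the same grasp; the last joint's range is limited). The gripper opens to 85 mm and grips with 20 to 120 N. Pads are 22 mm wide; open, the fingers measure 114 mm over their backs; the gripper's body (76 mm by 85 mm) begins 54 mm behind the grasp point. The pads swing forward as they close: fully open they stand 13 mm farther back than shut.
Start: joints at [-1.125, 0.332, -0.065, 1.46, 0.022, 1.35, -0.088], TCP at [0.282, 0.558, 0.231] pointing down, gripper open.
Joint ranges: [-2.6, 2.6], [-0.5, 2.12], [-1.47, 1.34], [0.16, 2.42], [-1.27, 4.41], [0.06, 2.06], [-2.6, 2.6]. Speed limits (rad/s): [2.22, 2.22, 2.79, 2.79, 3.14, 3.14, 3.14].

### API

Orientations are given as a unit quaternion [x, y, z, w].
In Python, from workcell import manip, camera, camera_info, workorder, nets gives the robot as it stands.
- The arm moves only by the tool apply_moves, never from a script. Its argument "commands" is a list of rows, each a list of 5 numbers: the shift along the tool's x, y, z in m, then the turn about the tool's z in degrees, then the gripper command: -1 is fully open, 1 is shut, values between are in proportion. A call has 1 to 5 rows; each row shifts and turns the pose as measured when the row begins, along the tool's axes as they then stand; what a row does not reach is not made up. A row lasts 1/12 s, in which the tool goes at most 41.7 mm and 7.16 degrees, less where a joint would pass 70% of its speed; a pose out of reach is approached as far as the arm can. A call is refused whole if a number of a shift passes 0.0417 or a number of a turn 7.16, either way. A call with a gripper value outside its range is refused whole. The fingers move at their own pace and stop on an object; "squeeze" is the grip in N (left out, the last holds). Time passes only in rows, so rows that do not move let the fingers close. It gives the time, the measured TCP pose, the force and the opening at its end, in the units of the state.
- manip.get_obs(): the state, without advancing time (a new reading comes with each control period).
- camera(name): name is "scene" or "top" or "wrist"; returns (picture, depth): 384x512x3 uint8, red, green, blue; 384x512 float32, m along the optical axis (not along the pixel's ray), 0 where there is no reading.
- camera_info(name): a dict with "camera_matrix" (3x3 intrinsics, pixels), "xyz" and "rotation" of the camera in the world; the wrist camera has in their place "T_tool_cam" (4x4, takes a point from camera to tool coordinates, whose origin is the TCP and whose axes are the flange's). Camera axes: x right, y down, z forward; pixel columns grow to the right and rows downward; lengths in m; the calibration is good to about 2 mm. A picture is of the moment at which its call begins: read the wrist's pose just before it. camera_info takes no time and is no camera call.
- workorder.hand_in(): hands the job in, once; it reports no verdict.
Trained networks look in the newest picture that a camera, given by its name, has taken for a name from the list of things; names that differ only in an ending like _2 or _b are one class to them, and where a whole thing is asked for, a point or a joint stands for the part that bears it (a point fixed in the world has none). Each returns a list of dicts, best first, with "conf" (0 to 1); they miss things now and then, are a little off and sometimes report something else, mostly with a low value. They report only what shows in the picture. A call takes as long as a camera call. They do not tell look-alikes from the thing itself.
- nets.look_for(camera, thing): "rect" ([left, top, width, height] in pixels, round what is visible of it).
- nets.place_of(camera, thing): "xy" ([column, row] in pixels: a listed point, or the origin of a listed thing).
The state is a dict: "clock": time; "joint_pos": joint angles; "joint_velocities": joint speeds; "tau": joint torques, N m; "position": TCP position; "ee_rot": TCP orientation; "ft_force": force on the tool from outside, world axes, zero at the start; "torque": the same for the moment, N m; "grip_width": opening from 0.0 (shut) to 1.0 (fully open).
Only numpy, scipy, OpenCV 4.12 (cv2) and the standard library are available. Lean on these libraries where they do the work, as an engineer would, in place of code of your own. Each camera call takes 0.05 s, during which the arm holds its last target. There are 200 camera calls.

## Working session

There is one attempt and no reset: what is moved stays moved. The work goes in short steps, Python scripts to look and compute and a tool call to move; the robot and the scene stay as the last step left them, time stands still between calls to the robot, and variables do not carry over. Pictures are saved under pics/ and viewed, about 12 in all and at most 16, crops included, and the job is handed in when it is done.

Besides the shell and the picture viewer there is one more tool, called after ">>>" in YAML: its name, and indented under it one key for each argument. apply_moves: Moves the arm, as the interface text tells. Its arguments: {"type":"object","properties":{"commands":{"type":"array","items":{"type":"array","items":{"type":"number"}}},"squeeze":{"type":"number"}},"required":["commands"]}

```bash
mkdir -p pics; ls
cat > h.py <<'E'
import numpy as np, cv2
from scipy.spatial.transform import Rotation as R
from workcell import manip, camera, camera_info, workorder, nets
def tcp():
    o=manip.get_obs(); T=np.eye(4); T[:3,3]=o["position"]; T[:3,:3]=R.from_quat(o["ee_rot"]).as_matrix(); return T
def snap(name,fn=None):
    T0=tcp(); im,d=camera(name); ci=camera_info(name); K=np.array(ci["camera_matrix"])
    if name=="wrist": T=T0@np.array(ci["T_tool_cam"])
    else:
        T=np.eye(4); T[:3,3]=ci["xyz"]; r=np.array(ci["rotation"]); T[:3,:3]=r if r.shape==(3,3) else R.from_quat(r).as_matrix()
    if fn: cv2.imwrite("pics/"+fn,im[:,:,::-1])
    return im,d,K,T
def cloud(d,K,T):
    v,u=np.mgrid[:d.shape[0],:d.shape[1]]
    P=np.stack([(u-K[0,2])*d/K[0,0],(v-K[1,2])*d/K[1,1],d],-1)@T[:3,:3].T+T[:3,3]; P[d==0]=np.nan; return P
def on_plane(px,z,K,T):
    r=T[:3,:3]@np.linalg.solve(K,[px[0],px[1],1.]); return T[:3,3]+r*(z-T[2,3])/r[2]
def pix(p,K,T):
    q=K@(T[:3,:3].T@(np.array(p)-T[:3,3])); return q[:2]/q[2]
E
python3 - <<'E'
from h import *
print(manip.get_obs())
for c in ("scene","top","wrist"):
    i=camera_info(c); print(c,i)
a=snap("scene","scene0.png");b=snap("top","top0.png")
np.savez("top0.npz",im=b[0],d=b[1],K=b[2],T=b[3])
im,d,K,T=b
for n,z in [("doser",0.045),("tray",0),("start_top",.053),("knob_l_grip",.082),("knob_r_grip",.082),("pointer_l_tip",.05),("mark_l",.05),("pointer_r_tip",.05),("mark_r",.05),("fresh_1",0),("empty_1",0),("mug",0),("cup",0),("pitcher",0),("syrup",0),("tamper",0),("bay_l",0),("bay_m",0),("bay_r",0)]:
    for q in nets.place_of("top",n)[:5]: print(n,round(q["conf"],2),np.round(q["xy"]),np.round(on_plane(q["xy"],z,K,T),3))
E
```

```text
pics
{'clock': 0.0, 'joint_pos': array([-1.12461881,  0.33289008, -0.06469438,  1.46095177,  0.02160661,
        1.34989005, -0.08848692]), 'joint_velocities': array([ 1.68095451e-05, -7.54130921e-04, -1.19819667e-03,  7.98923440e-04,
        6.91921320e-04, -7.63707362e-04, -6.39425671e-04]), 'tau': array([ 6.82444461e-04, -6.25457239e+01,  4.96308412e-02, -3.91591465e+01,
        1.62212877e-02,  1.02953921e-02, -1.85538795e-05]), 'position': array([0.28221184, 0.55723403, 0.23049956]), 'ee_rot': array([ 2.32233640e-01,  9.72659764e-01, -7.09781722e-04, -1.30950782e-04]), 'ft_force': array([-0.07483514,  0.12912148, -0.3004428 ]), 'torque': array([-0.03459237, -0.00032109, -0.02448303]), 'grip_width': 1.003021764505313}
scene {'camera_matrix': array([[358.03523343,   0.        , 255.47896586],
       [  0.        , 358.03523343, 191.77275439],
       [  0.        ,   0.        ,   1.        ]]), 'xyz': array([1.01102203, 0.27274206, 0.94507918]), 'rotation': array([ 0.46820425,  0.83022694, -0.26529316, -0.14535318])}
top {'camera_matrix': array([[470.87450755,   0.        , 252.57
[... 1922 characters left out ...]
 [0.709 0.391 0.   ]
syrup 0.63 [145. 154.] [ 0.623  0.269 -0.   ]
tamper 0.79 [397. 226.] [ 0.4   -0.471  0.   ]
tamper 0.72 [396. 170.] [ 0.567 -0.479  0.   ]
bay_l 0.9 [262. 155.] [ 0.619 -0.08   0.   ]
bay_l 0.89 [242. 158.] [ 0.609 -0.019  0.   ]
bay_l 0.76 [221. 161.] [0.601 0.043 0.   ]
bay_l 0.25 [252. 111.] [ 0.757 -0.052  0.   ]
bay_m 0.9 [262. 155.] [ 0.619 -0.08   0.   ]
bay_m 0.89 [242. 158.] [ 0.609 -0.019  0.   ]
bay_m 0.76 [221. 161.] [0.601 0.043 0.   ]
bay_m 0.25 [252. 111.] [ 0.757 -0.052  0.   ]
bay_r 0.9 [262. 155.] [ 0.619 -0.08   0.   ]
bay_r 0.89 [242. 158.] [ 0.609 -0.019  0.   ]
bay_r 0.76 [221. 161.] [0.601 0.043 0.   ]
bay_r 0.25 [252. 111.] [ 0.757 -0.052  0.   ]
```

Run:
```python
import cv2
a=cv2.imread("pics/top0.png");cv2.imwrite("pics/top0b.png",cv2.resize(a,(800,600),interpolation=cv2.INTER_CUBIC))
```

```text
(no output)
```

View pics/top0b.png

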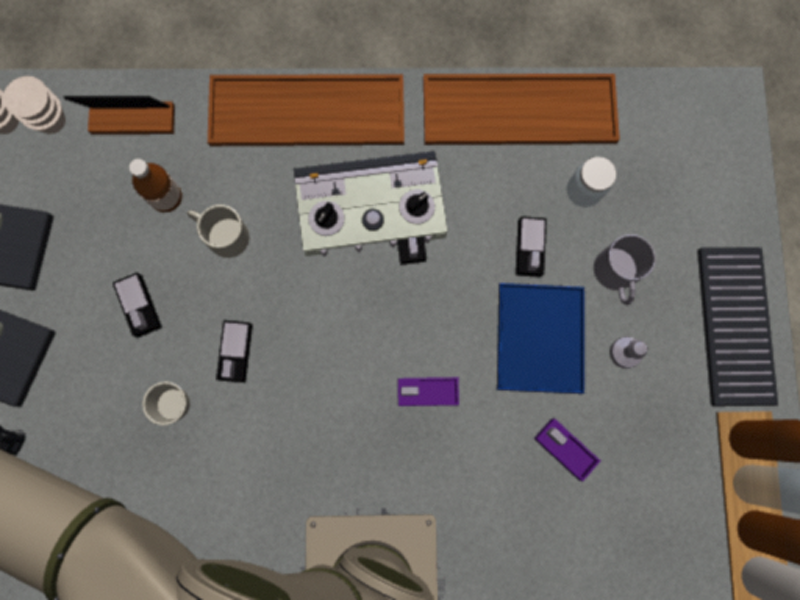

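View pics/scene0.png

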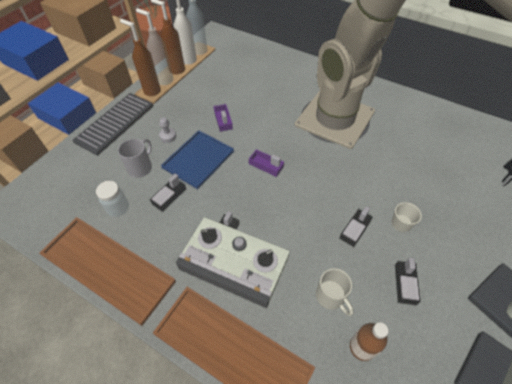

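The three fresh cassettes are at (135,303), (234,350) and (531,245) in the enlarged top view. One empty sits in the right bay at (410,248). The look-alikes are the purple cassettes at (428,391) and (566,449), which I'll ignore, and the dark blocks at the far left. The brown trays at the top are not blue, so the tray is the blue one at (541,338).

```bash
cat >> h.py <<'E'
def cass(P,xy,r=0.09,z=(.02,.038)):
    """cassette pose from depth: centre of top rect, x axis toward nose (away from fin)"""
    m=(np.hypot(P[...,0]-xy[0],P[...,1]-xy[1])<r)
    b=m&(P[...,2]>.018)&(P[...,2]<.075); f=m&(P[...,2]>.045)&(P[...,2]<.075)
    (c,s,a)=cv2.minAreaRect((P[b][:,:2]*1000).astype(np.float32)); 
    if s[0]<s[1]: a+=90
    fc=np.median(P[f][:,:2],0); c=np.array(c)/1000; a=np.deg2rad(a); ax=np.array([np.cos(a),np.sin(a)])
    if (fc-c)@ax>0: ax=-ax
    return np.round(c,4),np.round(np.degrees(np.arctan2(ax[1],ax[0])),1),np.round(s,0),np.round(fc,4),f.sum()
E
python3 - <<'E'
from h import *
z=np.load("top0.npz");P=cloud(z["d"],z["K"],z["T"])
for n,xy in dict(A=(.502,.447),B=(.406,.249),C=(.606,-.319)).items(): print(n,cass(P,xy))
m=(abs(P[...,0]-.68)<.12)&(abs(P[...,1]+.005)<.17)
t=m&(abs(P[...,2]-.045)<.004)
print("doser top",cv2.minAreaRect((P[t][:,:2]*1000).astype(np.float32)),np.median(P[t][:,2]))
for k in [(.658,.072),(.664,-.099)]:
    q=(np.hypot(P[...,0]-k[0],P[...,1]-k[1])<.05)&(P[...,2]>.075); 
    print("knob",P[q].mean(0),q.sum(),cv2.minAreaRect((P[q][:,:2]*1000).astype(np.float32)))
e=(abs(P[...,0]-.59)<.04)&(abs(P[...,1]+.08)<.05)&(P[...,2]>.05)&(P[...,2]<.075);print("empty fin",P[e].mean(0),e.sum())
t=(abs(P[...,0]-.431)<.13)&(abs(P[...,1]+.318)<.11)&(P[...,2]>.012)&(P[...,2]<.024)
print("tray",cv2.minAreaRect((P[t][:,:2]*1000).astype(np.float32)))
for n,xy in dict(mug=(.62,.26),cup=(.3,.35),pit=(.56,-.477),syr=(.68,.37),tam=(.4,-.47)).items():
    q=(np.hypot(P[...,0]-xy[0],P[...,1]-xy[1])<.08)&(P[...,2]>.045);print(n,np.median(P[q],0),P[q].max(0))
E
```

```text
A (array([0.4996, 0.4291]), np.float64(23.0), array([112.,  52.]), array([0.4656, 0.4124]), np.int64(77))
B (array([0.4114, 0.2471]), np.float64(-5.7), array([ 51., 110.]), array([0.3747, 0.2499]), np.int64(74))
C (array([ 0.5921, -0.3195]), np.float64(-3.5), array([ 80., 134.]), array([ 0.5668, -0.3021]), np.int64(68))
doser top ((671.4232177734375, -5.762939453125), (198.0260772705078, 270.0608825683594), 7.393116474151611) 0.04581466440117077
knob [0.65238542 0.0770686  0.08786703] 84 ((653.4963989257812, 77.74921417236328), (14.532773971557617, 41.95321273803711), 60.439781188964844)
knob [ 0.67319331 -0.09049505  0.08784668] 83 ((675.1176147460938, -91.17208099365234), (14.9298095703125, 42.195316314697266), 38.42372131347656)
empty fin [ 0.60013758 -0.07892604  0.06241786] 69
tray ((447.750732421875, -330.1029968261719), (179.3966522216797, 235.37327575683594), 86.46514129638672)
mug [0.63659739 0.27236059 0.07281638] [0.67023574 0.32860488 0.09199347]
cup [0.24221664 0.33454262 0.63143177] [0.35478688 0.39832306 0.66564689]
pit [ 0.55907815 -0.47117232  0.08130392] [ 0.60487366 -0.42712478  0.10890512]
syr [0.69798273 0.3764456  0.1112043 ] [0.74180646 0.42133999 0.1773795 ]
tam [ 0.39992487 -0.47271367  0.08619657] [ 0.41850353 -0.45967672  0.09474618]
```

```bash
cat >> h.py <<'E'
def yaw(T): return np.degrees(np.arctan2(T[1,0],T[0,0]))
def plan(*wps,step=.04,pw=None):
    """wps: (x,y,z,yawdeg,grip); prints rows in tool axes"""
    T=tcp(); p=T[:3,3].copy(); a=yaw(T); print("at",np.round(p,4),"yaw",round(a,1),"tilt",np.round(T[:2,2],3), "w",round(manip.get_obs()["grip_width"],3),"t",round(manip.get_obs()["clock"],1))
    for (x,y,z,b,g) in wps:
        D=np.array([x,y,z])-p; t=-((b-a+180)%360-180)
        n=int(max(1,np.ceil(np.linalg.norm(D)/step-1e-6),np.ceil(abs(t)/7.1-1e-6))); rows=[]
        for k in range(n):
            ca,sa=np.cos(np.radians(a)),np.sin(np.radians(a)); d=D/n
            rows.append([round(float(v),4) for v in (ca*d[0]+sa*d[1],sa*d[0]-ca*d[1],-d[2])]+[round(float(t/n),2),g]); a-=t/n
        p=np.array([x,y,z]); a=b; print(rows)
E
python3 - <<'E'
from h import *
plan((.53,.0,.26,187,-1))
E
```

```text
at [0.2824 0.5576 0.2313] yaw 153.1 tilt [0. 0.] w 1.001 t 1.1
[[-0.0296, -0.0241, -0.0018, -2.12, -1], [-0.0286, -0.0252, -0.0018, -2.12, -1], [-0.0277, -0.0262, -0.0018, -2.12, -1], [-0.0267, -0.0272, -0.0018, -2.12, -1], [-0.0257, -0.0282, -0.0018, -2.12, -1], [-0.0246, -0.0291, -0.0018, -2.12, -1], [-0.0235, -0.03, -0.0018, -2.12, -1], [-0.0224, -0.0309, -0.0018, -2.12, -1], [-0.0213, -0.0317, -0.0018, -2.12, -1], [-0.0201, -0.0324, -0.0018, -2.12, -1], [-0.0189, -0.0331, -0.0018, -2.12, -1], [-0.0176, -0.0338, -0.0018, -2.12, -1], [-0.0164, -0.0344, -0.0018, -2.12, -1], [-0.0151, -0.035, -0.0018, -2.12, -1], [-0.0138, -0.0356, -0.0018, -2.12, -1], [-0.0125, -0.036, -0.0018, -2.12, -1]]
```

>>> apply_moves:
  commands:
    - [-0.03,-0.024,-0.002,-2.1,-1]
    - [-0.029,-0.025,-0.002,-2.1,-1]
    - [-0.028,-0.026,-0.002,-2.1,-1]
    - [-0.027,-0.027,-0.002,-2.1,-1]
    - [-0.026,-0.028,-0.002,-2.1,-1]

```text
clock: 1.47
position: [0.3578, 0.3851, 0.2388]
ee_rot: [0.131, 0.991, 0.0, -0.002]
ft_force: [1.1, 0.8, -0.1]
grip_width: 1.0
```

>>> apply_moves:
  commands:
    - [-0.025,-0.029,-0.002,-2.1,-1]
    - [-0.024,-0.03,-0.002,-2.1,-1]
    - [-0.023,-0.031,-0.002,-2.1,-1]
    - [-0.022,-0.032,-0.002,-2.1,-1]
    - [-0.02,-0.033,-0.002,-2.1,-1]

```text
clock: 1.88
position: [0.4436, 0.2024, 0.2497]
ee_rot: [0.035, 0.999, 0.002, -0.001]
ft_force: [1.2, 1.4, -0.2]
grip_width: 1.003
```

>>> apply_moves:
  commands:
    - [-0.019,-0.033,-0.002,-2.1,-1]
    - [-0.018,-0.034,-0.002,-2.1,-1]
    - [-0.017,-0.034,-0.002,-2.1,-1]
    - [-0.015,-0.035,-0.002,-2.1,-1]
    - [-0.014,-0.035,-0.002,-2.1,-1]

```text
clock: 2.3
position: [0.5303, 0.0217, 0.2613]
ee_rot: [-0.061, 0.998, 0.003, 0.001]
ft_force: [1.4, 1.1, 0.8]
grip_width: 1.001
```

Run:
```python
from h import *
plan((.53,.0,.26,187,-1))
```

```text
at [0.5303 0.0217 0.2613] yaw -173.0 tilt [0.001 0.006] w 1.001 t 2.3
[[0.0029, -0.0215, 0.0013, 0.04, -1]]
```

>>> apply_moves:
  commands:
    - [0.003,-0.021,0.001,0,-1]
    - [0,0,0,0,-1]
    - [0,0,0,0,-1]

```text
clock: 2.55
position: [0.5321, -0.0106, 0.2609]
ee_rot: [-0.056, 0.998, 0.002, 0.002]
ft_force: [0.4, 0.4, -0.5]
grip_width: 1.0
```

Run:
```python
from h import *
im,d,K,T=snap("wrist","w1.png"); np.savez("w1.npz",im=im,d=d,K=K,T=T)
cv2.imwrite("pics/w1b.png",cv2.resize(im[:,:,::-1],(800,600),interpolation=cv2.INTER_CUBIC))
for n,z in [("start_top",.053),("knob_l_grip",.082),("pointer_l_tip",.05),("mark_l",.05),("bay_l",0),("empty_1",0)]:
    for q in nets.place_of("wrist",n)[:4]: print(n,round(q["conf"],2),np.round(q["xy"]),np.round(on_plane(q["xy"],z,K,T),4))
P=cloud(d,K,T); print(np.nanmedian(P[(P[...,2]<.02)][:,2]), np.isnan(P).mean())
t=(abs(P[...,2]-.045)<.004); print("z",np.median(P[t][:,2]));print(cv2.minAreaRect((P[t][:,:2]*1000).astype(np.float32)))
```

```text
start_top 0.64 [245. 256.] [ 0.6534 -0.0089  0.053 ]
knob_l_grip 0.65 [309. 273.] [0.6536 0.0769 0.082 ]
pointer_l_tip 0.61 [288. 301.] [0.722  0.0635 0.05  ]
mark_l 0.66 [176. 300.] [ 0.7392 -0.1032  0.05  ]
mark_l 0.53 [309. 296.] [0.7095 0.0923 0.05  ]
mark_l 0.51 [27. 62.] [ 0.4338 -0.2874  0.05  ]
empty_1 0.81 [203. 225.] [ 0.6362 -0.0773  0.    ]
0.001587208737014345 0.00396728515625
z 0.04650306546515248
((616.9890747070312, 42.68280029296875), (351.61114501953125, 627.752685546875), 19.106821060180664)
```

View pics/w1b.png

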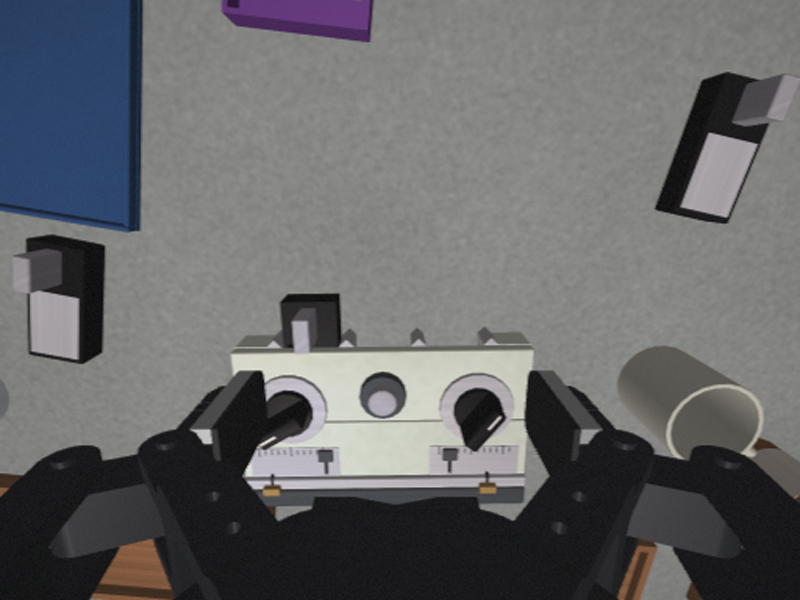

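```bash
cat >> h.py <<'E'
def edgefit(P,yaw0=7.1,c=(.665,-.007)):
    a=np.radians(yaw0); ex=np.array([np.cos(a),np.sin(a)]); ey=np.array([-ex[1],ex[0]])
    Q=P[...,:2]-np.array(c); X=Q@ex; Y=Q@ey
    t=(P[...,2]>.038)&(P[...,2]<.052)&(X>-.10)&(X<.02)&(abs(Y)<.16)
    xs,ys=X[t],Y[t]; pts=[]
    for y in np.arange(-.12,.12,.004):
        m=abs(ys-y)<.002
        if m.sum()>5 and abs(y+.066)>.03: pts.append((y,np.percentile(xs[m],1)))
    pts=np.array(pts); 
    for _ in range(4):
        k=np.polyfit(pts[:,0],pts[:,1],1); r=abs(np.polyval(k,pts[:,0])-pts[:,1]); pts=pts[r<max(.0015,np.median(r)*2)]
    lo=[];hi=[]
    for x in np.arange(-.06,.0,.004):
        m=abs(xs-x)<.002
        if m.sum()>5: lo.append(np.percentile(ys[m],1)); hi.append(np.percentile(ys[m],99))
    return k,len(pts),np.median(r),np.round(lo,4),np.round(hi,4)
def dT(cx,cy,yw):
    a=np.radians(yw); T=np.eye(4); T[:2,:2]=[[np.cos(a),-np.sin(a)],[np.sin(a),np.cos(a)]]; T[:2,3]=cx,cy; return T
def ortho(im,K,Tc,D,z,xr,yr,s=4):
    """warp plane z of frame D; rows: x decreasing, cols: y decreasing; s px/mm"""
    h=int((xr[1]-xr[0])*1000*s); w=int((yr[1]-yr[0])*1000*s)
    v,u=np.mgrid[:h,:w]; X=xr[1]-v/s/1000; Y=yr[1]-u/s/1000
    W=np.stack([X,Y,np.full_like(X,z)],-1)@D[:3,:3].T+D[:3,3]
    q=(W-Tc[:3,3])@Tc[:3,:3]@K.T
    return cv2.remap(im,(q[...,0]/q[...,2]).astype(np.float32),(q[...,1]/q[...,2]).astype(np.float32),cv2.INTER_CUBIC)
E
python3 - <<'E'
from h import *
z=np.load("w1.npz");im,d,K,T=[z[k] for k in("im","d","K","T")];P=cloud(d,K,T)
print(edgefit(P))
for k in [(.653,.077),(.673,-.091)]:
    q=(np.hypot(P[...,0]-k[0],P[...,1]-k[1])<.04)&(P[...,2]>.08); print("knob",P[q].mean(0),q.sum(),cv2.minAreaRect((P[q][:,:2]*1000).astype(np.float32)))
q=(np.hypot(P[...,0]-.655,P[...,1]+.008)<.02)&(P[...,2]>.049);print("btn",P[q].mean(0),P[q].min(0),P[q].max(0))
e=(abs(P[...,0]-.59)<.04)&(abs(P[...,1]+.08)<.04)&(P[...,2]>.05)&(P[...,2]<.075);print("empty fin",P[e].mean(0),e.sum(),P[e].min(0),P[e].max(0))
D=dT(.665,-.007,7.1)
o=ortho(im,K,T,D,.05,(-.08,.08),(-.14,.14),2.8); cv2.imwrite("pics/o1.png",o[:,:,::-1]); print(o.shape)
for n,xy in dict(B=(.411,.247),C=(.592,-.3195)).items(): print(n,cass(P,xy,.065))
E
```

```text
(array([-7.94234969e-05, -5.66182499e-02]), 45, np.float64(9.75099148830122e-05), array([-0.1321, -0.1325, -0.1316, -0.1321, -0.1328, -0.1054, -0.1058,
       -0.1056, -0.1039, -0.0994, -0.0704, -0.0636, -0.0638, -0.0571]), array([0.1307, 0.1304, 0.1293, 0.131 , 0.1305, 0.1293, 0.1276, 0.127 ,
       0.1269, 0.1284, 0.1273, 0.1278, 0.1275, 0.1284]))
knob [0.65042399 0.0750554  0.08859648] 403 ((652.3494873046875, 76.00265502929688), (14.322189331054688, 40.94268798828125), 59.75847625732422)
knob [ 0.67045777 -0.08990642  0.08878635] 357 ((672.9813232421875, -91.8785400390625), (13.700031280517578, 41.06346893310547), 38.17501449584961)
btn [ 0.64870544 -0.00909031  0.06397455] [ 0.63513346 -0.02778528  0.05633197] [0.66939556 0.01034791 0.07109052]
empty fin [ 0.5934479  -0.0817981   0.06470304] 312 [ 0.58029877 -0.0910533   0.05008489] [ 0.60998883 -0.07444293  0.06931465]
(448, 784, 3)
B (array([0.4108, 0.246 ]), np.float64(-5.5), array([ 51., 110.]), array([0.3767, 0.2445]), np.int64(771))
C (array([ 0.5928, -0.3071]), np.float64(-4.1), array([ 52., 129.]), array([ 0.5667, -0.3   ]), np.int64(596))
```

View pics/o1.png

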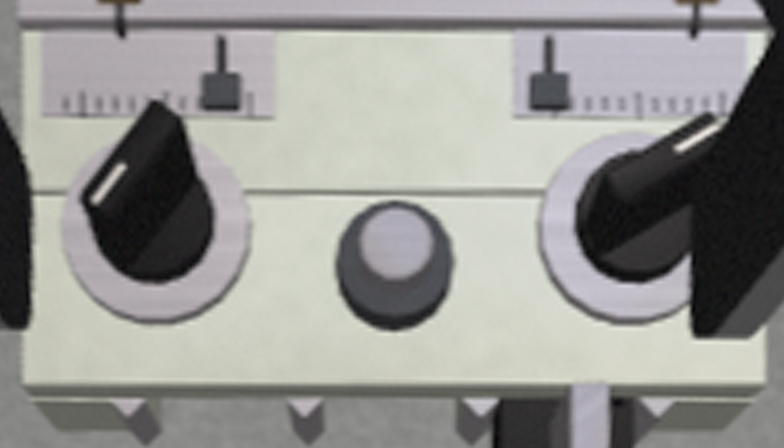

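The left mark is at ortho column 122 and its pointer at 221, so it needs about +35 mm, or 135° clockwise. The right mark is at 694 and its pointer at 549, so it needs about -52 mm, or 198° counter-clockwise. I'll do the left knob first.

Run:
```python
from h import *
z=np.load("w1.npz");P=cloud(z["d"],z["K"],z["T"])
for k in [(.653,.077),(.673,-.091)]:
    q=(np.hypot(P[...,0]-k[0],P[...,1]-k[1])<.04)&(P[...,2]>.0875); print("knob",P[q].mean(0),q.sum(),cv2.minAreaRect((P[q][:,:2]*1000).astype(np.float32)))
D=dT(.665,-.007,7.1); Q=(P-D[:3,3])@D[:3,:3]
m=(Q[...,0]<-.0585)&(Q[...,0]>-.075)&(P[...,2]>.02)&(P[...,2]<.042)&(abs(Q[...,1])<.14)
y=Q[m][:,1]; h=np.histogram(y,np.arange(-.14,.141,.004)); print([(round(a*1e3),int(n)) for a,n in zip(h[1],h[0])])
plan((.6525,.0765,.14,149.8,-1),(.6525,.0765,.064,149.8,-1))
```

```text
knob [0.65165069 0.07574598 0.09003753] 303 ((652.3829345703125, 76.02972412109375), (14.211212158203125, 40.89025115966797), 60.182525634765625)
knob [ 0.67226074 -0.09102085  0.09011905] 282 ((673.3488159179688, -92.08916473388672), (13.382530212402344, 40.2780876159668), 38.175010681152344)
[(-140, 0), (-136, 0), (-132, 0), (-128, 0), (-124, 0), (-120, 0), (-116, 0), (-112, 0), (-108, 1), (-104, 8), (-100, 21), (-96, 1), (-92, 31), (-88, 30), (-84, 13), (-80, 0), (-76, 0), (-72, 0), (-68, 0), (-64, 10), (-60, 38), (-56, 29), (-52, 30), (-48, 30), (-44, 31), (-40, 4), (-36, 16), (-32, 8), (-28, 0), (-24, 0), (-20, 0), (-16, 0), (-12, 0), (-8, 0), (-4, 0), (0, 0), (4, 0), (8, 0), (12, 0), (16, 0), (20, 0), (24, 1), (28, 14), (32, 12), (36, 2), (40, 0), (44, 0), (48, 0), (52, 0), (56, 0), (60, 0), (64, 0), (68, 0), (72, 0), (76, 0), (80, 0), (84, 0), (88, 0), (92, 11), (96, 15), (100, 3), (104, 0), (108, 0), (112, 0), (116, 0), (120, 0), (124, 0), (128, 0), (132, 0), (136, 0)]
at [ 0.5319 -0.0084  0.2609] yaw -173.3 tilt [0.004 0.004] w 0.997 t 2.9
[[-0.0216, 0.0117, 0.0201, 6.15, -1], [-0.0202, 0.014, 0.0201, 6.15, -1], [-0.0186, 0.016, 0.0201, 6.15, -1], [-0.0168, 0.0179, 0.0201, 6.15, -1], [-0.0148, 0.0196, 0.0201, 6.15, -1], [-0.0126, 0.0211, 0.0201, 6.15, -1]]
[[0.0, 0.0, 0.038, -0.0, -1], [0.0, 0.0, 0.038, -0.0, -1]]
```

>>> apply_moves:
  commands:
    - [-0.022,0.012,0.02,6.15,-1]
    - [-0.02,0.014,0.02,6.15,-1]
    - [-0.019,0.016,0.02,6.15,-1]
    - [-0.017,0.018,0.02,6.15,-1]
    - [-0.015,0.02,0.02,6.15,-1]

```text
clock: 3.32
position: [0.6388, 0.0657, 0.1656]
ee_rot: [0.218, 0.976, 0.006, 0.007]
ft_force: [0.1, 0.4, 1.2]
grip_width: 1.001
```

>>> apply_moves:
  commands:
    - [-0.012,0.021,0.02,6.1,-1]
    - [0,0,0,0,-1]

```text
clock: 3.48
position: [0.6595, 0.0866, 0.139]
ee_rot: [0.272, 0.962, 0.005, 0.003]
ft_force: [-1.2, 1.1, -0.5]
grip_width: 0.999
```

Run:
```python
from h import *
plan((.652,.076,.064,149.8,-1))
```

```text
at [0.6595 0.0866 0.139 ] yaw 148.4 tilt [0.009 0.008] w 0.999 t 3.5
[[0.0004, -0.0065, 0.0375, -0.71, -1], [0.0005, -0.0065, 0.0375, -0.71, -1]]
```

>>> apply_moves:
  commands:
    - [0,-0.0065,0.03,-0.7,-1]
    - [0,-0.0065,0.03,-0.7,-1]
    - [0,0,0.01,0,-1]
    - [0,0,0,0,-1]

```text
clock: 3.82
position: [0.6537, 0.081, 0.0653]
ee_rot: [0.256, 0.967, 0.005, 0.003]
ft_force: [0.5, 0.3, -0.7]
grip_width: 1.003
```

Run:
```python
from h import *
plan((.652,.076,.064,149.8,-1))
```

```text
at [0.6537 0.081  0.0653] yaw 150.3 tilt [0.008 0.008] w 1.003 t 3.8
[[-0.001, -0.0051, 0.0013, 0.48, -1]]
```

>>> apply_moves:
  commands:
    - [-0.001,-0.005,0.001,0.5,-1]
    - [0,0,0,0,1]
    - [0,0,0,0,1]
    - [0,0,0,0,1]
    - [0,0,0,0,1]
  squeeze: 40

```text
clock: 4.23
position: [0.6545, 0.0768, 0.0707]
ee_rot: [0.261, 0.965, 0.007, 0.006]
ft_force: [0.2, 1.6, -0.2]
grip_width: 0.45
```

>>> apply_moves:
  commands:
    - [0,0,0,0,1]
    - [0,0,0,0,1]
    - [0,0,0,0,1]

```text
clock: 4.48
position: [0.6555, 0.0772, 0.0727]
ee_rot: [0.261, 0.965, 0.008, 0.007]
ft_force: [0.8, -0.4, -4.5]
grip_width: 0.152
```

>>> apply_moves:
  commands:
    - [0,0,0,0,-0.3]
    - [0,0,0,0,-0.3]
    - [0,0,0,0,-0.3]

```text
clock: 4.73
position: [0.6555, 0.0773, 0.0727]
ee_rot: [0.261, 0.965, 0.008, 0.007]
ft_force: [0.2, -0.0, 0.3]
grip_width: 0.572
```

>>> apply_moves:
  commands:
    - [0,0,0,0,-0.3]
    - [0,0,0.005,0,-0.3]
    - [0,0,0,0,-0.3]

```text
clock: 4.98
position: [0.6558, 0.0774, 0.0675]
ee_rot: [0.261, 0.965, 0.008, 0.007]
ft_force: [-0.3, -0.3, 0.5]
grip_width: 0.653
```

Run:
```python
from h import *
plan((.652,.076,.063,149.8,-1))
```

```text
at [0.6558 0.0774 0.0675] yaw 149.8 tilt [0.018 0.012] w 0.653 t 5.0
[[0.0026, -0.0031, 0.0045, -0.04, -1]]
```

>>> apply_moves:
  commands:
    - [0.0025,-0.003,0.0055,0,-0.3]
    - [0,0,0,0,-0.3]
    - [0,0,0,0,0.2]
    - [0,0,0,0,0.5]
    - [0,0,0,0,1]

```text
clock: 5.4
position: [0.6515, 0.0759, 0.0606]
ee_rot: [0.261, 0.965, 0.008, 0.007]
ft_force: [5.8, 10.9, 9.0]
grip_width: 0.236
```

>>> apply_moves:
  commands:
    - [0,0,0,0,1]
    - [0,0,0,0,1]
    - [0,0,0,0,1]
    - [0,0,0,0,1]
    - [0,0,0,0,1]

```text
clock: 5.82
position: [0.653, 0.0785, 0.0612]
ee_rot: [0.26, 0.966, 0.009, 0.008]
ft_force: [1.3, 1.0, -0.3]
grip_width: 0.156
```

>>> apply_moves:
  commands:
    - [0,0,0,5,1]
    - [0,0,0,7,1]
    - [0,0,0,7,1]
    - [0,0,0,7,1]
    - [0,0,0,7,1]

```text
clock: 6.23
position: [0.6534, 0.079, 0.0613]
ee_rot: [0.529, 0.849, 0.012, 0.005]
ft_force: [2.7, 0.2, -1.8]
grip_width: 0.154
```

>>> apply_moves:
  commands:
    - [0,0,0,7,1]
    - [0,0,0,7,1]
    - [0,0,0,7,1]
    - [0,0,0,7,1]
    - [0,0,0,7,1]

```text
clock: 6.65
position: [0.6541, 0.0792, 0.0612]
ee_rot: [0.764, 0.645, 0.013, 0.002]
ft_force: [3.4, 0.2, -1.7]
grip_width: 0.158
```

Run:
```python
from h import *
plan((.653,.078,.062,15,1))
im,d,K,T=snap("wrist","w2.png")
D=dT(.665,-.007,7.1); o=ortho(im,K,T,D,.05,(.02,.09),(-.14,.14),2.8); cv2.imwrite("pics/o2.png",o[:,:,::-1])
```

```text
at [0.6541 0.0792 0.0612] yaw 80.4 tilt [0.023 0.014] w 0.158 t 6.7
[[-0.0001, -0.0001, -0.0001, 6.54, 1], [-0.0001, -0.0001, -0.0001, 6.54, 1], [-0.0002, -0.0001, -0.0001, 6.54, 1], [-0.0002, -0.0, -0.0001, 6.54, 1], [-0.0002, -0.0, -0.0001, 6.54, 1], [-0.0002, -0.0, -0.0001, 6.54, 1], [-0.0002, 0.0, -0.0001, 6.54, 1], [-0.0002, 0.0, -0.0001, 6.54, 1], [-0.0002, 0.0001, -0.0001, 6.54, 1], [-0.0001, 0.0001, -0.0001, 6.54, 1]]
```

>>> apply_moves:
  commands:
    - [0,0,0,6.5,1]
    - [0,0,0,6.5,1]
    - [0,0,0,6.5,1]
    - [0,0,0,6.5,1]
    - [0,0,0,6.5,1]

```text
clock: 7.12
position: [0.6549, 0.079, 0.0612]
ee_rot: [0.916, 0.4, 0.014, -0.001]
ft_force: [1.8, -0.4, -2.4]
grip_width: 0.155
```

>>> apply_moves:
  commands:
    - [0,0,0,6.5,1]
    - [0,0,0,6.5,1]
    - [0,0,0,6.5,1]
    - [0,0,0,4,1]
    - [0,0,0,0,1]

```text
clock: 7.53
position: [0.6552, 0.0785, 0.0612]
ee_rot: [0.98, 0.2, 0.014, -0.004]
ft_force: [0.6, 0.2, 0.4]
grip_width: 0.148
```

Run:
```python
from h import *
plan((.653,.078,.062,15,1))
im,d,K,T=snap("wrist","w2.png"); np.savez("w2.npz",im=im,d=d,K=K,T=T)
D=dT(.665,-.007,7.1); o=ortho(im,K,T,D,.05,(.0,.09),(-.0,.14),5); cv2.imwrite("pics/o2.png",o[:,:,::-1])
```

```text
at [0.6552 0.0785 0.0612] yaw 23.0 tilt [0.025 0.013] w 0.148 t 7.5
[[-0.0011, -0.0002, -0.0004, 4.01, 1], [-0.0011, -0.0001, -0.0004, 4.01, 1]]
```

View pics/o2.png

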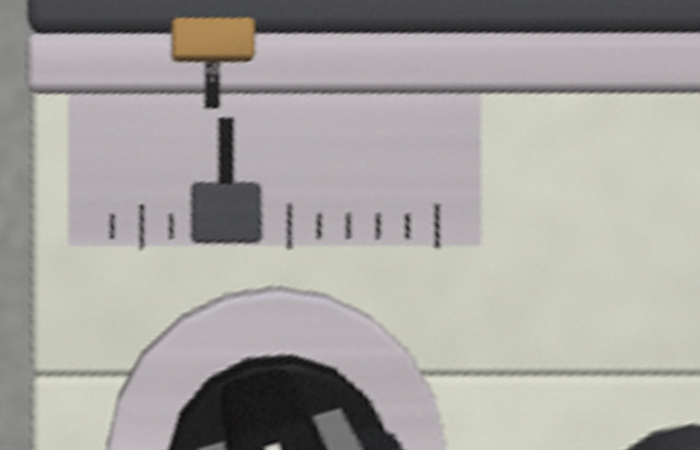

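>>> apply_moves:
  commands:
    - [-0.001,0,0,6,1]
    - [0,0,0,5,1]
    - [0,0,0,0.5,1]
    - [0,0,0,0,1]

```text
clock: 7.92
position: [0.6553, 0.0783, 0.0612]
ee_rot: [0.994, 0.108, 0.014, -0.005]
ft_force: [0.1, -0.0, 0.6]
grip_width: 0.156
```

```bash
cat >> h.py <<'E'
def markoff(im,K,T,D,side):
    """dark line column centroids (doser y, mm) of mark and pointer"""
    yr=(.04,.13) if side=="l" else (-.13,-.04)
    o=ortho(im,K,T,D,.05,(.04,.09),yr,5); g=cv2.cvtColor(o,cv2.COLOR_RGB2GRAY); return o,g
E
python3 - <<'E'
from h import *
plan((.653,.078,.062,15,1))
im,d,K,T=snap("wrist","w3.png")
D=dT(.665,-.007,7.1); o=ortho(im,K,T,D,.05,(.0,.09),(-.0,.14),5)
g=cv2.cvtColor(o,cv2.COLOR_RGB2GRAY)[:,100:400]
for r in (88,95,102,122,130,140,150,160,170): 
    c=np.where(g[r]<90)[0]+100; print(r,(c.min(),c.max(),c.mean().round(1)) if len(c) else None)
E
```

```text
at [0.6553 0.0783 0.0612] yaw 12.4 tilt [0.027 0.013] w 0.156 t 7.9
[[-0.0023, -0.0002, -0.0008, -2.57, 1]]
88 (np.int64(204), np.int64(219), np.float64(211.5))
95 (np.int64(206), np.int64(219), np.float64(212.5))
102 (np.int64(206), np.int64(219), np.float64(212.5))
122 (np.int64(206), np.int64(218), np.float64(212.0))
130 (np.int64(206), np.int64(219), np.float64(212.5))
140 (np.int64(206), np.int64(218), np.float64(212.0))
150 (np.int64(206), np.int64(218), np.float64(212.0))
160 (np.int64(206), np.int64(218), np.float64(212.0))
170 (np.int64(206), np.int64(219), np.float64(212.5))
```

>>> apply_moves:
  commands:
    - [0,0,0,0,-0.3]
    - [0,0,0,0,-0.3]
    - [0,0,0,0,-0.3]
    - [0,0,0,0,-1]
    - [0,0,-0.03,0,-1]

```text
clock: 8.38
position: [0.6515, 0.0787, 0.0867]
ee_rot: [0.993, 0.114, 0.011, -0.006]
ft_force: [0.3, 0.5, 0.4]
grip_width: 0.856
```

>>> apply_moves:
  commands:
    - [0,0,-0.03,0,-1]
    - [0,0,-0.01,0,-1]
    - [0,0,0,0,-1]

```text
clock: 8.63
position: [0.6521, 0.0774, 0.1323]
ee_rot: [0.993, 0.114, 0.013, -0.006]
ft_force: [-0.2, 0.1, -0.4]
grip_width: 1.001
```

Run:
```python
from h import *
plan((.6745,-.0905,.13,-51.8,-1))
```

```text
at [0.6521 0.0774 0.1323] yaw 13.1 tilt [0.024 0.015] w 1.001 t 8.6
[[-0.0016, 0.0169, 0.0002, 6.49, -1], [0.0003, 0.0169, 0.0002, 6.49, -1], [0.0022, 0.0168, 0.0002, 6.49, -1], [0.0041, 0.0164, 0.0002, 6.49, -1], [0.0059, 0.0159, 0.0002, 6.49, -1], [0.0077, 0.0151, 0.0002, 6.49, -1], [0.0093, 0.0141, 0.0002, 6.49, -1], [0.0109, 0.013, 0.0002, 6.49, -1], [0.0123, 0.0117, 0.0002, 6.49, -1], [0.0135, 0.0102, 0.0002, 6.49, -1]]
```

>>> apply_moves:
  commands:
    - [-0.002,0.017,0,6.5,-1]
    - [0,0.017,0,6.5,-1]
    - [0.002,0.017,0,6.5,-1]
    - [0.004,0.016,0,6.5,-1]
    - [0.006,0.016,0,6.5,-1]

```text
clock: 9.05
position: [0.6624, -0.0026, 0.1274]
ee_rot: [0.985, -0.172, 0.01, -0.012]
ft_force: [-0.1, -0.3, 0.3]
grip_width: 0.999
```

>>> apply_moves:
  commands:
    - [0.008,0.015,0,6.5,-1]
    - [0.009,0.014,0,6.5,-1]
    - [0.011,0.013,0,6.5,-1]
    - [0.012,0.01,0,6.5,-1]
    - [0,0,0,0,-1]

```text
clock: 9.47
position: [0.6693, -0.0749, 0.1195]
ee_rot: [0.915, -0.404, 0.004, -0.012]
ft_force: [-0.0, -1.6, 0.7]
grip_width: 1.0
```

Run:
```python
from h import *
plan((.6745,-.0905,.11,-51.8,-1))
im,d,K,T=snap("wrist");P=cloud(d,K,T)
q=(np.hypot(P[...,0]-.674,P[...,1]+.091)<.035)&(P[...,2]>.0825)&(P[...,2]<.096)
if q.sum(): print("knob",P[q].mean(0),q.sum(),cv2.minAreaRect((P[q][:,:2]*1000).astype(np.float32)))
```

```text
at [ 0.6693 -0.0749  0.1195] yaw -47.7 tilt [0.018 0.019] w 1.0 t 9.5
[[0.0151, 0.0066, 0.0095, 4.11, -1]]
knob [ 0.67573116 -0.09284453  0.08990732] 1298 ((674.7689819335938, -91.75810241699219), (13.998736381530762, 41.515830993652344), 37.978702545166016)
```

>>> apply_moves:
  commands:
    - [0.016,0.007,0.01,4,-1]
    - [0,0,0,0,-1]
    - [0,0,0.02,0,-1]
    - [0,0,0,0,-0.3]
    - [0,0,0,0,-0.3]

```text
clock: 9.93
position: [0.6757, -0.0844, 0.0853]
ee_rot: [0.905, -0.425, 0.002, -0.013]
ft_force: [0.4, -0.0, 0.8]
grip_width: 0.747
```

Run:
```python
from h import *
plan((.6748,-.0918,.062,-52,-.3))
```

```text
at [ 0.6757 -0.0844  0.0853] yaw -50.3 tilt [0.015 0.022] w 0.747 t 9.9
[[0.0051, 0.0054, 0.0233, 1.69, -0.3]]
```

>>> apply_moves:
  commands:
    - [0.006,0.006,0.005,1.7,-0.3]
    - [0,0,0.018,0,-0.3]
    - [0,0,0,0,-0.3]
    - [0,0,0,0,0.2]
    - [0,0,0,0,0.5]

```text
clock: 10.35
position: [0.6761, -0.0909, 0.0642]
ee_rot: [0.899, -0.437, 0.003, -0.014]
ft_force: [-0.8, -0.3, 0.1]
grip_width: 0.38
```

>>> apply_moves:
  commands:
    - [0,0,0,0,1]
    - [0,0,0,0,1]
    - [0,0,0,0,1]
    - [0,0,0,0,1]
    - [0,0,0,0,1]

```text
clock: 10.77
position: [0.6761, -0.0915, 0.0657]
ee_rot: [0.899, -0.437, 0.003, -0.014]
ft_force: [1.6, -0.5, -3.7]
grip_width: 0.155
```

>>> apply_moves:
  commands:
    - [0,0,0,-7,1]
    - [0,0,0,-7,1]
    - [0,0,0,-7,1]
    - [0,0,0,-7,1]
    - [0,0,0,-7,1]

```text
clock: 11.18
position: [0.6765, -0.0908, 0.0657]
ee_rot: [0.99, -0.14, 0.007, -0.012]
ft_force: [1.0, 0.8, -6.5]
grip_width: 0.155
```

>>> apply_moves:
  commands:
    - [0,0,0,-7,1]
    - [0,0,0,-7,1]
    - [0,0,0,-7,1]
    - [0,0,0,-7,1]
    - [0,0,0,-7,1]

```text
clock: 11.6
position: [0.6764, -0.09, 0.0658]
ee_rot: [0.985, 0.171, 0.01, -0.009]
ft_force: [0.8, -0.4, -4.7]
grip_width: 0.161
```

>>> apply_moves:
  commands:
    - [0,0,0,-7,1]
    - [0,0,0,-7,1]
    - [0,0,0,-7,1]
    - [0,0,0,-7,1]
    - [0,0,0,-7,1]

```text
clock: 12.02
position: [0.6759, -0.0893, 0.0657]
ee_rot: [0.885, 0.466, 0.012, -0.006]
ft_force: [0.7, 0.4, -3.9]
grip_width: 0.156
```

>>> apply_moves:
  commands:
    - [0,0,0,-7,1]
    - [0,0,0,-7,1]
    - [0,0,0,-7,1]
    - [0,0,0,-7,1]
    - [0,0,0,-7,1]

```text
clock: 12.43
position: [0.6749, -0.0891, 0.0657]
ee_rot: [0.699, 0.715, 0.013, -0.003]
ft_force: [0.9, 1.2, -3.8]
grip_width: 0.158
```

Run:
```python
from h import *
plan((.675,-.0915,.064,146,1))
```

```text
at [ 0.6749 -0.0891  0.0657] yaw 91.3 tilt [0.014 0.022] w 0.158 t 12.4
[[-0.0003, 0.0, 0.0002, -6.84, 1], [-0.0003, -0.0, 0.0002, -6.84, 1], [-0.0003, -0.0001, 0.0002, -6.84, 1], [-0.0003, -0.0001, 0.0002, -6.84, 1], [-0.0003, -0.0001, 0.0002, -6.84, 1], [-0.0003, -0.0002, 0.0002, -6.84, 1], [-0.0002, -0.0002, 0.0002, -6.84, 1], [-0.0002, -0.0002, 0.0002, -6.84, 1]]
```

>>> apply_moves:
  commands:
    - [0,0,0,-7,1]
    - [0,0,0,-7,1]
    - [0,0,0,-7,1]
    - [0,0,0,-7,1]
    - [0,0,0,-7,1]

```text
clock: 12.85
position: [0.674, -0.0894, 0.0657]
ee_rot: [0.445, 0.895, 0.012, 0.0]
ft_force: [1.6, 0.8, -3.8]
grip_width: 0.154
```

>>> apply_moves:
  commands:
    - [0,0,0,-7,1]
    - [0,0,0,-6,1]
    - [0,0,0,0,1]
    - [0,0,0,0,1]

```text
clock: 13.18
position: [0.6738, -0.0898, 0.0657]
ee_rot: [0.336, 0.942, 0.012, 0.002]
ft_force: [2.3, 1.7, -3.9]
grip_width: 0.153
```

Run:
```python
from h import *
plan((.675,-.0915,.064,146,1))
im,d,K,T=snap("wrist","w4.png"); np.savez("w4.npz",im=im,d=d,K=K,T=T)
D=dT(.665,-.007,7.1); o=ortho(im,K,T,D,.05,(.0,.09),(-.14,.0),5)
cv2.imwrite("pics/o4.png",np.hstack([o[:,:,::-1]]))
```

```text
at [ 0.6738 -0.0898  0.0657] yaw 140.7 tilt [0.011 0.022] w 0.153 t 13.2
[[-0.002, -0.0005, 0.0017, -5.25, 1]]
```

View pics/o4.png

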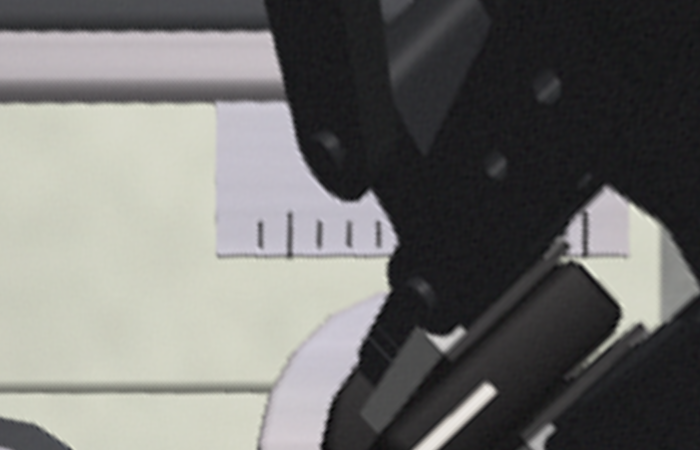

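>>> apply_moves:
  commands:
    - [0,0,0,-4.5,1]
    - [0,0,0,-4.5,1]
    - [0,0,0,0,1]
    - [0,0,0,0,1]

```text
clock: 13.57
position: [0.6737, -0.09, 0.0657]
ee_rot: [0.265, 0.964, 0.012, 0.002]
ft_force: [1.7, 0.7, -2.3]
grip_width: 0.153
```

Run:
```python
from h import *
plan((.675,-.0915,.064,146,1))
```

```text
at [ 0.6737 -0.09    0.0657] yaw 149.2 tilt [0.011 0.021] w 0.153 t 13.6
[[-0.0019, -0.0006, 0.0017, 3.24, 1]]
```

>>> apply_moves:
  commands:
    - [0,0,0,0,-0.3]
    - [0,0,0,0,-0.3]
    - [0,0,0,0,-0.3]
    - [0,0,-0.03,0,-0.3]
    - [0,0,-0.04,0,-0.3]

```text
clock: 13.98
position: [0.6688, -0.0913, 0.1298]
ee_rot: [0.271, 0.962, 0.01, -0.004]
ft_force: [0.6, 0.5, 1.6]
grip_width: 0.651
```

Run:
```python
from h import *
plan((.585,-.085,.19,187,-.3))
```

```text
at [ 0.6688 -0.0913  0.1298] yaw 148.5 tilt [-0.001  0.021] w 0.651 t 14.0
[[0.0125, -0.0064, -0.01, -6.42, -0.3], [0.0131, -0.005, -0.01, -6.42, -0.3], [0.0136, -0.0035, -0.01, -6.42, -0.3], [0.0139, -0.0019, -0.01, -6.42, -0.3], [0.014, -0.0004, -0.01, -6.42, -0.3], [0.014, 0.0012, -0.01, -6.42, -0.3]]
```

>>> apply_moves:
  commands:
    - [0.012,-0.006,-0.01,-6.4,-0.3]
    - [0.013,-0.005,-0.01,-6.4,-0.3]
    - [0.014,-0.003,-0.01,-6.4,-0.3]
    - [0.014,-0.002,-0.01,-6.4,-0.3]
    - [0.014,0,-0.01,-6.4,-0.3]

```text
clock: 14.4
position: [0.6011, -0.0884, 0.1898]
ee_rot: [-0.01, 1.0, 0.009, 0.005]
ft_force: [0.2, -0.0, 0.1]
grip_width: 0.647
```

>>> apply_moves:
  commands:
    - [0.014,0,-0.01,-6.4,-0.3]
    - [0,0,0,0,-0.3]
    - [0,0,0,0,-0.3]

```text
clock: 14.65
position: [0.5856, -0.09, 0.204]
ee_rot: [-0.068, 0.998, 0.009, 0.009]
ft_force: [0.4, 0.8, 0.6]
grip_width: 0.648
```

Run:
```python
from h import *
plan((.595,-.082,.12,187,-.3))
im,d,K,T=snap("wrist","w5.png"); np.savez("w5.npz",im=im,d=d,K=K,T=T)
D=dT(.665,-.007,7.1); o=ortho(im,K,T,D,.05,(-.06,.09),(-.14,.14),2.8)
cv2.imwrite("pics/o5.png",o[:,:,::-1])
P=cloud(d,K,T); print(edgefit(P))
e=(abs(P[...,0]-.59)<.04)&(abs(P[...,1]+.08)<.04)&(P[...,2]>.062)&(P[...,2]<.075);print("empty fin",P[e].mean(0),e.sum(),cv2.minAreaRect((P[e][:,:2]*1000).astype(np.float32)))
```

```text
at [ 0.5856 -0.09    0.204 ] yaw -172.3 tilt [0.016 0.019] w 0.648 t 14.7
[[-0.0035, 0.0022, 0.028, 0.25, -0.3], [-0.0034, 0.0022, 0.028, 0.25, -0.3], [-0.0034, 0.0022, 0.028, 0.25, -0.3]]
(array([-4.75871973e-05, -5.65365424e-02]), 45, np.float64(4.881206552952155e-05), array([-0.1321, -0.1322, -0.1322, -0.133 , -0.1326, -0.1326, -0.1328,
       -0.1333, -0.1299, -0.1299, -0.1291, -0.1295, -0.1301, -0.1303]), array([0.1299, 0.1307, 0.1306, 0.1306, 0.13  , 0.13  , 0.1299, 0.1305,
       0.131 , 0.1313, 0.1317, 0.1319, 0.1318, 0.1323]))
empty fin [ 0.59476169 -0.08317383  0.06713067] 361 ((595.2432861328125, -82.97742462158203), (29.03331756591797, 12.820249557495117), 7.667611598968506)
```

View pics/o5.png

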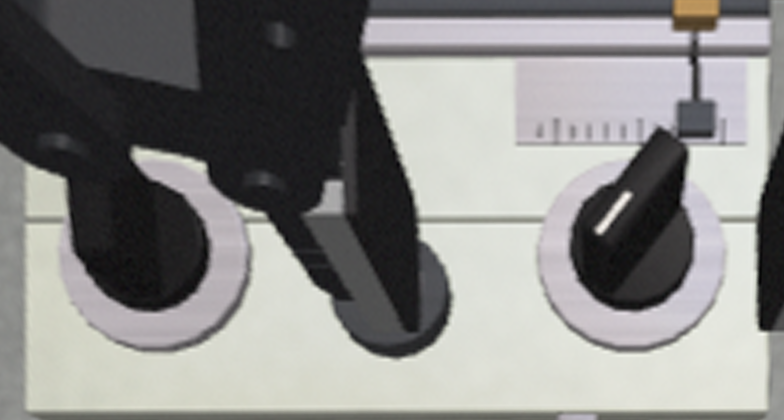

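Run:
```python
from h import *
z=np.load("w5.npz");im,d,K,T=[z[k] for k in("im","d","K","T")]
D=dT(.6770,-.0064,7.1); o=ortho(im,K,T,D,.05,(.03,.08),(-.13,-.08),10)
g=cv2.cvtColor(o,cv2.COLOR_RGB2GRAY)
for r in range(40,400,25):
    c=np.where(g[r]<110)[0]; print(r,(c.min(),c.max(),c.mean().round(1)) if len(c) else None)
cv2.imwrite("pics/o5b.png",o[:,:,::-1])
```

```text
40 (np.int64(0), np.int64(499), np.float64(236.7))
65 (np.int64(0), np.int64(499), np.float64(236.9))
90 (np.int64(194), np.int64(349), np.float64(271.5))
115 (np.int64(196), np.int64(343), np.float64(269.5))
140 (np.int64(266), np.int64(275), np.float64(270.5))
165 (np.int64(262), np.int64(280), np.float64(271.0))
190 (np.int64(248), np.int64(290), np.float64(269.0))
215 (np.int64(0), np.int64(499), np.float64(249.5))
240 (np.int64(255), np.int64(281), np.float64(268.0))
265 (np.int64(265), np.int64(286), np.float64(275.5))
290 (np.int64(264), np.int64(285), np.float64(274.5))
315 (np.int64(263), np.int64(286), np.float64(274.5))
340 (np.int64(263), np.int64(287), np.float64(275.0))
365 (np.int64(262), np.int64(287), np.float64(274.5))
390 (np.int64(212), np.int64(339), np.float64(275.5))
```

View pics/o5b.png

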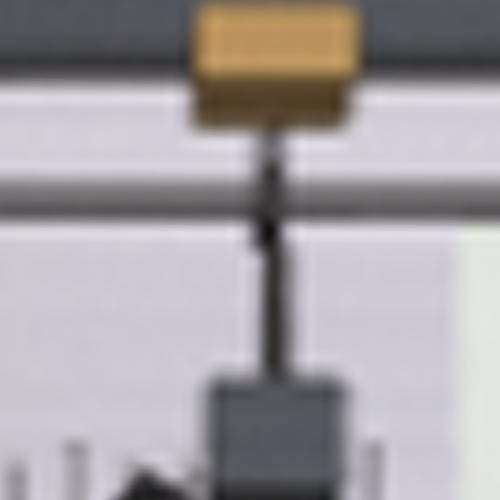

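>>> apply_moves:
  commands:
    - [-0.0035,0.002,0.03,0.3,-0.3]
    - [-0.0035,0.002,0.03,0,-0.3]
    - [-0.0035,0.002,0.03,0,-0.3]
    - [0,0,0.01,0,-0.3]
    - [0,0,0,0,-0.3]

```text
clock: 15.12
position: [0.601, -0.0816, 0.1005]
ee_rot: [-0.056, 0.998, 0.008, 0.01]
ft_force: [-0.5, 0.3, -0.0]
grip_width: 0.65
```

Run:
```python
from h import *
plan((.5955,-.083,.036,187.4,-.3))
```

```text
at [ 0.601  -0.0816  0.1005] yaw -173.6 tilt [0.019 0.018] w 0.65 t 15.1
[[0.0028, -0.0004, 0.0323, -0.48, -0.3], [0.0028, -0.0004, 0.0323, -0.48, -0.3]]
```

>>> apply_moves:
  commands:
    - [0.003,0,0.03,-0.5,-0.3]
    - [0.003,0,0.025,-0.5,-0.3]
    - [0,0,0,0,-0.3]
    - [0,0,0,0,-0.3]

```text
clock: 15.45
position: [0.5988, -0.0823, 0.0471]
ee_rot: [-0.062, 0.998, 0.008, 0.011]
ft_force: [0.2, 0.5, 0.9]
grip_width: 0.649
```

Run:
```python
from h import *
plan((.5955,-.083,.036,187.4,-.3))
```

```text
at [ 0.5988 -0.0823  0.0471] yaw -172.9 tilt [0.022 0.017] w 0.649 t 15.4
[[0.0034, -0.0003, 0.0111, -0.29, -0.3]]
```

>>> apply_moves:
  commands:
    - [0.0035,0,0.011,-0.3,-0.3]
    - [0,0,0,0,0.2]
    - [0,0,0,0,0.5]
    - [0,0,0,0,1]
    - [0,0,0,0,1]
  squeeze: 60

```text
clock: 15.87
position: [0.5991, -0.0831, 0.0417]
ee_rot: [-0.064, 0.998, 0.007, 0.015]
ft_force: [0.2, 0.1, -1.3]
grip_width: 0.155
```

>>> apply_moves:
  commands:
    - [0,0,0,0,1]
    - [0,0,0,0,1]
    - [0,0,0,0,1]
    - [0,0,0,0,1]

```text
clock: 16.2
position: [0.5996, -0.083, 0.0428]
ee_rot: [-0.064, 0.998, 0.007, 0.016]
ft_force: [-0.3, -0.8, -1.5]
grip_width: 0.152
```

Run:
```python
from h import *
plan((.49,-.0945,.038,187.1,1))
```

```text
at [ 0.5996 -0.083   0.0428] yaw -172.7 tilt [0.031 0.017] w 0.152 t 16.2
[[0.0367, 0.0008, 0.0016, 0.06, 1], [0.0367, 0.0008, 0.0016, 0.06, 1], [0.0367, 0.0007, 0.0016, 0.06, 1]]
```

Run:
```python
from h import *
z=np.load("top0.npz");im=z["im"].astype(int);K=z["K"];T=z["T"]
m=((im[...,2]>im[...,0]*1.8)&(im[...,2]>im[...,1]*1.4)&(im[...,2]>50)).astype(np.uint8)
n,l,s,c=cv2.connectedComponentsWithStats(m); i=1+np.argmax(s[1:,4]); print(s[i],c[i])
pts=np.argwhere(l==i)[:,::-1]; W=np.array([on_plane(p,.018,K,T)[:2] for p in pts])*1000
print(cv2.minAreaRect(W.astype(np.float32)))
```

```text
[ 319  181   55   71 3706] [346.15650297 216.28656233]
((430.5559997558594, -318.93206787109375), (157.6216583251953, 198.3022918701172), 86.69559478759766)
```

>>> apply_moves:
  commands:
    - [0.01,0,0,0,1]
    - [0.03,0.0005,0,0,1]
    - [0.037,0.0005,0,0,1]
    - [0.03,0.0005,0,0,1]
    - [0.01,0,0,0,1]

```text
clock: 16.62
position: [0.4882, -0.0956, 0.0416]
ee_rot: [-0.065, 0.998, 0.006, 0.024]
ft_force: [0.4, 0.3, -1.7]
grip_width: 0.152
```

Run:
```python
from h import *
plan((.40,-.32,.1,180,1))
im,d,K,T=snap("top");print(nets.place_of("top","empty_1")[:3])
```

```text
at [ 0.4882 -0.0956  0.0416] yaw -172.5 tilt [0.046 0.016] w 0.152 t 16.6
[[0.0167, -0.0301, -0.0083, 1.07, 1], [0.0161, -0.0304, -0.0083, 1.07, 1], [0.0155, -0.0307, -0.0083, 1.07, 1], [0.015, -0.031, -0.0083, 1.07, 1], [0.0144, -0.0313, -0.0083, 1.07, 1], [0.0138, -0.0316, -0.0083, 1.07, 1], [0.0132, -0.0318, -0.0083, 1.07, 1]]
[{'xy': [359.1, 288.0], 'conf': 0.93}, {'xy': [341.1, 158.1], 'conf': 0.54}]
```

>>> apply_moves:
  commands:
    - [0,0,-0.02,0,1]
    - [0.01,-0.015,-0.03,1,1]
    - [0.016,-0.03,-0.01,1,1]
    - [0.015,-0.031,0,1,1]
    - [0.015,-0.031,0,1,1]

```text
clock: 17.13
position: [0.4472, -0.2048, 0.1009]
ee_rot: [-0.037, 0.999, 0.007, 0.023]
ft_force: [0.9, -1.1, -0.6]
grip_width: 0.151
```

>>> apply_moves:
  commands:
    - [0.014,-0.031,0,1,1]
    - [0.014,-0.031,0,1,1]
    - [0.01,-0.02,0,1,1]
    - [0,-0.01,0,1,1]
    - [0,0,0,0,1]

```text
clock: 17.55
position: [0.4143, -0.3115, 0.0994]
ee_rot: [0.003, 1.0, 0.005, 0.023]
ft_force: [-0.2, 0.6, -1.3]
grip_width: 0.147
```

Run:
```python
from h import *
plan((.396,-.317,.1,176.7,1))
```

```text
at [ 0.4143 -0.3115  0.0994] yaw 179.6 tilt [0.046 0.01 ] w 0.147 t 17.6
[[0.0183, -0.0056, -0.0006, 2.93, 1]]
```

>>> apply_moves:
  commands:
    - [0.018,-0.005,0,2.9,1]
    - [0,0,0.02,0,1]
    - [0,0,0.018,0,1]
    - [0,0,0.006,0,1]
    - [0,0,0,0,1]

```text
clock: 17.97
position: [0.4042, -0.3136, 0.0535]
ee_rot: [0.026, 0.999, 0.005, 0.023]
ft_force: [-0.5, 0.7, -0.7]
grip_width: 0.147
```

Run:
```python
from h import *
plan((.396,-.317,.047,176.7,1))
im,d,K,T=snap("wrist","w6.png")
```

```text
at [ 0.4042 -0.3136  0.0535] yaw 177.0 tilt [0.046 0.01 ] w 0.147 t 18.0
[[0.008, -0.0039, 0.0065, 0.26, 1]]
```

View pics/w6.png

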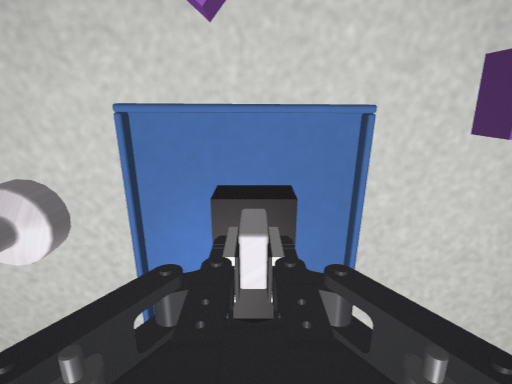

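The empty is held by its fin at (252,240), centred inside the tray, whose near wall is at row 108. I'll lower it and release.

>>> apply_moves:
  commands:
    - [0.004,-0.001,0.004,0,1]
    - [0,0,0.003,0,1]
    - [0,0,0,0,1]
    - [0,0,0,0,-0.3]
    - [0,0,0,0,-0.3]

```text
clock: 18.43
position: [0.4033, -0.3138, 0.0488]
ee_rot: [0.025, 0.999, 0.005, 0.025]
ft_force: [-0.4, -0.2, 0.0]
grip_width: 0.426
```

>>> apply_moves:
  commands:
    - [0,0,0,0,-0.3]
    - [0,0,-0.03,0,-0.3]
    - [0,0,-0.04,0,-0.3]
    - [0,0,-0.04,0,-0.3]
    - [0,0,0,0,-0.3]

```text
clock: 18.85
position: [0.3964, -0.3147, 0.1626]
ee_rot: [0.025, 0.999, 0.005, 0.023]
ft_force: [1.2, -0.6, -0.2]
grip_width: 0.649
```

Run:
```python
from h import *
im,d,K,T=snap("wrist","w7.png");P=cloud(d,K,T); m=(P[...,2]<.1)
print("empty",cass(P,(.432,-.318),.07), "C",cass(P,(.592,-.308),.07))
f=(np.hypot(P[...,0]-.57,P[...,1]+.302)<.06)&(P[...,2]>.06)&(P[...,2]<.072)
print("Cfin",P[f].mean(0),f.sum(),cv2.minAreaRect((P[f][:,:2]*1000).astype(np.float32)))
plan((.566,-.302,.15,176,-.3))
```

```text
empty (array([ 0.4356, -0.3172]), np.float64(-3.1), array([ 50., 111.]), array([ 0.3966, -0.3153]), np.int64(616)) C (array([ 0.5471, -0.3025]), np.float64(97.3), array([50., 63.]), array([ 0.5535, -0.3056]), np.int64(49))
Cfin [nan nan nan] 0 ((0.0, 0.0), (0.0, 0.0), 0.0)
at [ 0.3957 -0.3138  0.1597] yaw 177.1 tilt [0.044 0.01 ] w 0.652 t 18.9
[[-0.0339, 0.0041, 0.0019, 0.23, -0.3], [-0.0339, 0.0042, 0.0019, 0.23, -0.3], [-0.0339, 0.0043, 0.0019, 0.23, -0.3], [-0.0338, 0.0045, 0.0019, 0.23, -0.3], [-0.0338, 0.0046, 0.0019, 0.23, -0.3]]<stdin>:5: RuntimeWarning: Mean of empty slice.
  ret = um.true_divide(
```

View pics/w7.png

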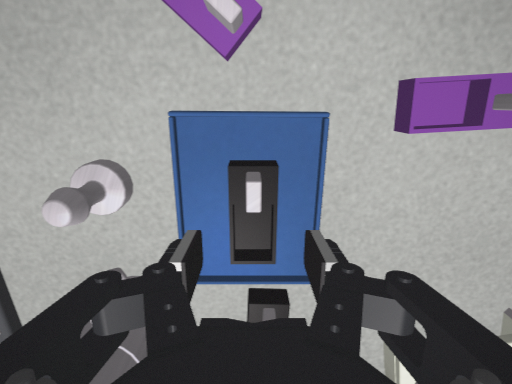

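The empty lies flat and centred in the tray, at (253,212). Next is fresh cassette C.

>>> apply_moves:
  commands:
    - [-0.02,0.003,0,0.2,-0.3]
    - [-0.034,0.004,0,0.2,-0.3]
    - [-0.034,0.004,0,0.2,-0.3]
    - [-0.034,0.004,0,0.2,-0.3]
    - [-0.015,0,0,0,-0.3]

```text
clock: 19.32
position: [0.535, -0.3073, 0.1662]
ee_rot: [0.035, 0.999, 0.007, 0.024]
ft_force: [-0.9, 0.4, -1.1]
grip_width: 0.649
```

>>> apply_moves:
  commands:
    - [0,0,0,0,-0.3]
    - [0,0,0,0,-0.3]

```text
clock: 19.48
position: [0.5381, -0.3058, 0.1639]
ee_rot: [0.033, 0.999, 0.007, 0.023]
ft_force: [0.4, 0.1, -0.0]
grip_width: 0.648
```

```bash
cat >> h.py <<'E'
def fin(P,xy,r=.045):
    f=(np.hypot(P[...,0]-xy[0],P[...,1]-xy[1])<r)&(P[...,2]>.062)&(P[...,2]<.072)
    (c,s,a)=cv2.minAreaRect((P[f][:,:2]*1000).astype(np.float32)); 
    if s[0]<s[1]: a+=90
    return np.round(np.array(c)/1000,4),np.round(s,1),round((a+90)%180-90,1),int(f.sum())
E
python3 - <<'E'
from h import *
im,d,K,T=snap("wrist","w8.png");P=cloud(d,K,T)
print("C",cass(P,(.592,-.308),.065),fin(P,(.566,-.302)))
plan((.566,-.302,.038,176,-.3))
E
```

```text
C (array([ 0.5918, -0.3075]), np.float64(-5.0), array([ 50., 129.]), array([ 0.5635, -0.3053]), np.int64(540)) (array([ 0.568 , -0.3054]), array([13.2, 29.8]), -4.1, 453)
at [ 0.5377 -0.3057  0.1638] yaw 176.2 tilt [0.046 0.014] w 0.649 t 19.5
[[-0.007, 0.0014, 0.0315, 0.04, -0.3], [-0.007, 0.0014, 0.0315, 0.04, -0.3], [-0.007, 0.0014, 0.0315, 0.04, -0.3], [-0.007, 0.0014, 0.0315, 0.04, -0.3]]
```

Run:
```python
s=open("h.py").read()
s=s.replace("""ca,sa=np.cos(np.radians(a)),np.sin(np.radians(a)); d=D/n
            rows.append([round(float(v),4) for v in (ca*d[0]+sa*d[1],sa*d[0]-ca*d[1],-d[2])]""","""d=(R.from_euler("z",a-a0,degrees=True).as_matrix()@T[:3,:3]).T@(D/n)
            rows.append([round(float(v),4) for v in d]""").replace("a=yaw(T); print","a=a0=yaw(T); print")
open("h.py","w").write(s)
from h import *
plan((.568,-.3054,.08,175.6,-.3),(.568,-.3054,.034,175.6,-.3))
```

```text
at [ 0.5377 -0.3057  0.1638] yaw 176.2 tilt [0.046 0.014] w 0.649 t 19.5
[[-0.0088, 0.0003, 0.0284, 0.19, -0.3], [-0.0088, 0.0003, 0.0284, 0.19, -0.3], [-0.0088, 0.0004, 0.0284, 0.19, -0.3]]
[[0.001, -0.0004, 0.023, -0.0, -0.3], [0.001, -0.0004, 0.023, -0.0, -0.3]]
```

>>> apply_moves:
  commands:
    - [-0.009,0.0003,0.028,0.2,-0.3]
    - [-0.009,0.0003,0.028,0.2,-0.3]
    - [-0.009,0.0003,0.028,0.2,-0.3]
    - [0,0,0,0,-0.3]
    - [0,0,0,0,-0.3]

```text
clock: 19.95
position: [0.5646, -0.3087, 0.08]
ee_rot: [0.042, 0.999, 0.007, 0.023]
ft_force: [-0.6, -1.2, 0.7]
grip_width: 0.647
```

Run:
```python
from h import *
plan((.568,-.3054,.034,175.6,-.3))
```

```text
at [ 0.5646 -0.3087  0.08  ] yaw 175.2 tilt [0.047 0.012] w 0.647 t 19.9
[[-0.0005, 0.0014, 0.0231, -0.2, -0.3], [-0.0005, 0.0014, 0.0231, -0.2, -0.3]]
```

>>> apply_moves:
  commands:
    - [-0.0005,0.0015,0.022,-0.2,-0.3]
    - [-0.0005,0.0015,0.02,-0.2,-0.3]
    - [0,0,0.003,0,-0.3]
    - [0,0,0,0,0.2]
    - [0,0,0,0,0.5]
  squeeze: 80

```text
clock: 20.37
position: [0.5658, -0.3092, 0.0421]
ee_rot: [0.04, 0.999, 0.006, 0.026]
ft_force: [-0.0, -0.1, 0.2]
grip_width: 0.378
```

>>> apply_moves:
  commands:
    - [0,0,0,0,1]
    - [0,0,0,0,1]
    - [0,0,0,0,1]
    - [0,0,0,0,1]
    - [0,0,0,0,1]

```text
clock: 20.78
position: [0.5667, -0.311, 0.0475]
ee_rot: [0.041, 0.999, 0.005, 0.029]
ft_force: [-0.2, -0.1, -1.3]
grip_width: 0.143
```

Run:
```python
from h import *
plan((.568,-.3054,.11,175.6,1))
```

```text
at [ 0.5667 -0.311   0.0475] yaw 175.3 tilt [0.058 0.007] w 0.143 t 20.8
[[-0.0022, 0.0032, -0.0311, -0.16, 1], [-0.0022, 0.0032, -0.0311, -0.16, 1]]
```

>>> apply_moves:
  commands:
    - [0,0,0,0,0.3]
    - [0,0,0,0,0.3]
    - [0,0,0.008,0,0.3]
    - [0,0,0.006,0,0.3]
    - [0,0,0,0,0.3]

```text
clock: 21.2
position: [0.5685, -0.3112, 0.0333]
ee_rot: [0.041, 0.999, 0.004, 0.03]
ft_force: [-0.1, 0.4, -0.3]
grip_width: 0.349
```

Run:
```python
from h import *
plan((.568,-.3054,.034,175.6,1))
```

```text
at [ 0.5685 -0.3112  0.0333] yaw 175.3 tilt [0.06  0.006] w 0.349 t 21.2
[[0.0009, 0.0058, -0.0007, -0.32, 1]]
```

>>> apply_moves:
  commands:
    - [0,0.003,0,0,0.5]
    - [0,0.002,0.001,0,1]
    - [0,0,0.001,0,1]
    - [0,0,0.001,0,1]
    - [0,0,0,0,1]

```text
clock: 21.62
position: [0.5688, -0.3071, 0.0326]
ee_rot: [0.042, 0.999, 0.004, 0.03]
ft_force: [-0.5, -0.1, -2.3]
grip_width: 0.15
```

>>> apply_moves:
  commands:
    - [0,0,0,0,1]
    - [0,0,0,0,1]
    - [0,0,0,0,1]

```text
clock: 21.87
position: [0.5686, -0.3066, 0.0323]
ee_rot: [0.042, 0.999, 0.004, 0.03]
ft_force: [-1.3, -0.2, 1.8]
grip_width: 0.152
```

Run:
```python
from h import *
plan((.568,-.3054,.034,175.6,1))
```

```text
at [ 0.5686 -0.3066  0.0323] yaw 175.2 tilt [0.06  0.005] w 0.152 t 21.9
[[0.0006, 0.0011, -0.0017, -0.38, 1]]
```

Run:
```python
from h import *
plan((.5686,-.3066,.075,175.2,1),(.495,-.24,.08,180,1),(.505,-.0945,.075,187.1,1))
```

```text
at [ 0.5686 -0.3066  0.0323] yaw 175.2 tilt [0.06  0.005] w 0.152 t 21.9
[[-0.0012, 0.0002, -0.0213, 0.01, 1], [-0.0012, 0.0002, -0.0213, 0.01, 1]]
[[0.0262, 0.0201, -0.003, -1.6, 1], [0.0256, 0.0208, -0.003, -1.6, 1], [0.025, 0.0215, -0.0029, -1.6, 1]]
[[-0.0024, 0.0364, 0.0018, -1.77, 1], [-0.0035, 0.0363, 0.0018, -1.77, 1], [-0.0047, 0.0361, 0.0019, -1.77, 1], [-0.0058, 0.036, 0.002, -1.77, 1]]
```

>>> apply_moves:
  commands:
    - [-0.001,0,-0.01,0,1]
    - [-0.001,0,-0.02,0,1]
    - [0.01,0.005,-0.015,0,1]
    - [0.026,0.02,-0.003,-1.6,1]
    - [0.026,0.021,-0.003,-1.6,1]

```text
clock: 22.28
position: [0.5098, -0.2584, 0.0823]
ee_rot: [0.014, 0.999, 0.002, 0.029]
ft_force: [0.6, 1.1, -2.0]
grip_width: 0.155
```

>>> apply_moves:
  commands:
    - [0.014,0.021,-0.003,-1.6,1]
    - [0,0.034,0.002,-1.8,1]
    - [-0.003,0.036,0.002,-1.8,1]
    - [-0.004,0.036,0.002,-1.8,1]
    - [-0.004,0.025,0,-1.8,1]

```text
clock: 22.7
position: [0.4958, -0.1036, 0.0828]
ee_rot: [-0.061, 0.998, -0.001, 0.031]
ft_force: [1.0, -0.0, -2.7]
grip_width: 0.152
```

>>> apply_moves:
  commands:
    - [0,0.01,0,0,1]
    - [0,0,0,0,1]

```text
clock: 22.87
position: [0.4949, -0.0864, 0.0839]
ee_rot: [-0.066, 0.997, 0.0, 0.031]
ft_force: [-0.1, 0.4, -0.9]
grip_width: 0.15
```

Run:
```python
from h import *
plan((.5075,-.094,.038,187.1,1))
```

```text
at [ 0.4949 -0.0864  0.0839] yaw -172.4 tilt [0.062 0.004] w 0.15 t 22.9
[[-0.0043, -0.0045, 0.0233, 0.26, 1], [-0.0043, -0.0045, 0.0233, 0.26, 1]]
```

>>> apply_moves:
  commands:
    - [-0.004,-0.0045,0.022,0.3,1]
    - [-0.004,-0.003,0.018,0.2,1]
    - [0,0,0.004,0,1]
    - [0,0,0,0,1]

```text
clock: 23.2
position: [0.5087, -0.0941, 0.0422]
ee_rot: [-0.062, 0.998, 0.0, 0.033]
ft_force: [0.0, -0.3, -1.3]
grip_width: 0.151
```

Run:
```python
from h import *
plan((.5075,-.094,.035,187.1,1))
im,d,K,T=snap("wrist","w9.png");P=cloud(d,K,T)
b=(P[...,2]>.022)&(P[...,2]<.036)&(np.hypot(P[...,0]-.52,P[...,1]+.093)<.1); print(b.sum(),cv2.minAreaRect((P[b][:,:2]*1000).astype(np.float32)))
cv2.imwrite("pics/w9b.png",cv2.resize(im[:,:,::-1],(768,576)))
```

```text
at [ 0.5087 -0.0941  0.0422] yaw -172.9 tilt [0.066 0.004] w 0.151 t 23.2
[[0.0017, 0.0003, 0.0071, 0.02, 1]]
692 ((489.7059020996094, -97.91615295410156), (1.9730212688446045, 49.050743103027344), 7.057504653930664)
```

View pics/w9b.png

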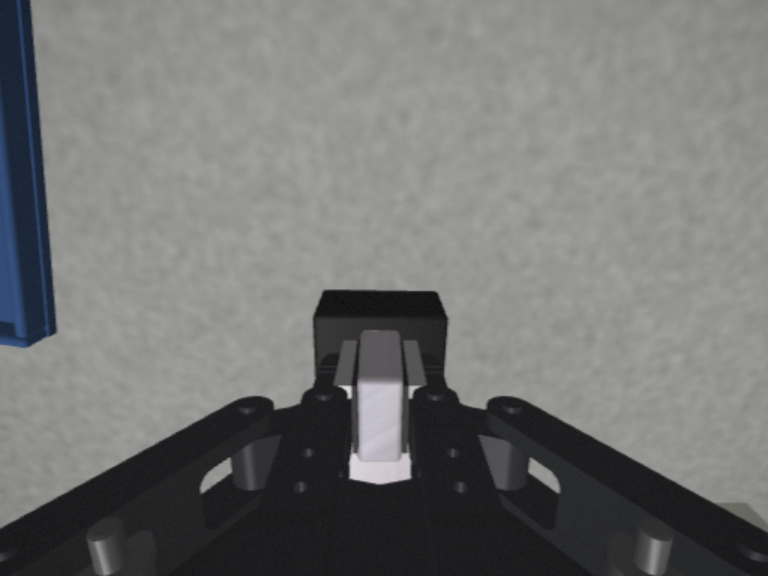

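>>> apply_moves:
  commands:
    - [0,0.0012,0.006,0,1]
    - [0,0,0.004,0,1]
    - [0,0,0.001,0,1]

```text
clock: 23.5
position: [0.5101, -0.0944, 0.0332]
ee_rot: [-0.061, 0.998, -0.0, 0.035]
ft_force: [0.7, -0.1, -1.9]
grip_width: 0.153
```

Run:
```python
from h import *
plan((.5075,-.0928,.035,187.1,1),(.53,-.09,.035,187.1,1))
print(manip.get_obs()["ft_force"])
```

```text
at [ 0.5101 -0.0944  0.0332] yaw -173.0 tilt [0.069 0.004] w 0.153 t 23.5
[[0.0023, 0.0019, -0.002, -0.12, 1]]
[[-0.0226, 0.0, 0.0016, -0.0, 1]]
[ 0.69060101 -0.11875232 -1.86900247]
```

>>> apply_moves:
  commands:
    - [-0.004,0.003,0.0005,0,1]
    - [-0.008,0.0005,0.0005,0,1]
    - [0,0,0,0,1]

```text
clock: 23.75
position: [0.5229, -0.0891, 0.0337]
ee_rot: [-0.061, 0.998, -0.0, 0.035]
ft_force: [-0.1, 0.2, -1.0]
grip_width: 0.153
```

Run:
```python
from h import *
o=manip.get_obs(); p=o["position"]; print(p,"line y",-.094+(p[0]-.5087)*.1246+.0012,o["ft_force"])
plan((.53,-.0902,.033,187.1,1))
```

```text
[ 0.52286905 -0.08907269  0.03367091] line y -0.09103453648687669 [-0.13535936  0.1935561  -0.99575398]
at [ 0.5229 -0.0891  0.0337] yaw -173.0 tilt [0.07  0.004] w 0.153 t 23.8
[[-0.0069, -0.002, 0.0012, -0.15, 1]]
```

>>> apply_moves:
  commands:
    - [-0.006,-0.0015,0.001,0,1]
    - [-0.008,0,0.0005,0,1]
    - [-0.008,0,0.0005,0,1]

```text
clock: 24.0
position: [0.5462, -0.0873, 0.0334]
ee_rot: [-0.061, 0.998, 0.0, 0.035]
ft_force: [-0.0, -0.4, -3.2]
grip_width: 0.15
```

Run:
```python
from h import *
o=manip.get_obs(); p=o["position"]; print(p,"line y",-.094+(p[0]-.5087)*.1246+.0012,o["ft_force"],o["torque"])
plan((.53,-.0902,.033,187.1,1))
```

```text
[ 0.54619908 -0.08730965  0.03340212] line y -0.08812761461397921 [-0.01119776 -0.35675753 -3.202426  ] [-0.02252294  0.1507774   0.03181225]
at [ 0.5462 -0.0873  0.0334] yaw -173.0 tilt [0.07  0.005] w 0.15 t 24.0
[[0.0164, -0.0009, -0.0007, -0.11, 1]]
```

>>> apply_moves:
  commands:
    - [-0.01,0,0.0005,0,1]
    - [-0.01,0,0.0005,0,1]
    - [-0.01,0,0.0005,0,1]

```text
clock: 24.25
position: [0.5787, -0.0832, 0.0337]
ee_rot: [-0.061, 0.998, 0.0, 0.035]
ft_force: [-0.2, -0.1, -3.2]
grip_width: 0.152
```

>>> apply_moves:
  commands:
    - [-0.008,0,0.0005,0,1]
    - [-0.004,0,0.0005,0,1]

```text
clock: 24.42
position: [0.5935, -0.0812, 0.0334]
ee_rot: [-0.061, 0.998, 0.0, 0.035]
ft_force: [-1.2, 0.2, -1.8]
grip_width: 0.154
```

>>> apply_moves:
  commands:
    - [-0.004,0,0,0,1]
    - [-0.004,0,0,0,1]

```text
clock: 24.58
position: [0.5971, -0.0814, 0.0322]
ee_rot: [-0.061, 0.998, 0.0, 0.029]
ft_force: [-33.5, -1.6, 16.4]
grip_width: 0.152
```

>>> apply_moves:
  commands:
    - [-0.005,0,0,0,1]
    - [-0.005,0,0,0,1]

```text
clock: 24.75
position: [0.597, -0.0817, 0.0319]
ee_rot: [-0.06, 0.998, 0.002, 0.018]
ft_force: [-32.2, 2.4, 22.2]
grip_width: 0.15
```

>>> apply_moves:
  commands:
    - [0,0,0,0,1]
    - [0,0,0,0,0]
    - [0,0,0,0,0]
    - [0,0,0,0,0]
    - [0,0,-0.02,0,0]

```text
clock: 25.17
position: [0.595, -0.0818, 0.0506]
ee_rot: [-0.06, 0.998, 0.002, 0.016]
ft_force: [-0.0, 0.5, 0.1]
grip_width: 0.5
```

>>> apply_moves:
  commands:
    - [0,0,-0.03,0,0]
    - [0.01,0.01,-0.035,0,-0.3]
    - [0.015,0.02,-0.035,0,-0.3]
    - [0,0,0,0,-0.3]
    - [0,0,0,0,-0.3]

```text
clock: 25.58
position: [0.5648, -0.0559, 0.1566]
ee_rot: [-0.059, 0.998, 0.002, 0.019]
ft_force: [0.9, 0.4, -0.9]
grip_width: 0.648
```

Run:
```python
from h import *
im,d,K,T=snap("wrist","w10.png");P=cloud(d,K,T)
D=dT(.6770,-.0064,7.1); f=fin(P,(.597,-.082)); print(f, (np.r_[f[0],0]-D[:3,3])@D[:3,:3])
print(edgefit(P)[0]); print("B",cass(P,(.411,.246)))
im,d,K,T=snap("top");P=cloud(d,K,T)
print("B",cass(P,(.411,.247)),"A",cass(P,(.5,.43)))
plan((.42,.247,.16,174.4,-.3))
```

```text
(array([ 0.5962, -0.0832]), array([30.1, 14. ]), 6.9, 502) [-0.08967301 -0.06622409  0.        ]
[-0.00030769 -0.05671057]
B (array([0., 0.]), np.float64(0.0), array([0., 0.]), array([nan, nan]), np.int64(0))
B (array([0.4114, 0.2474]), np.float64(-6.2), array([ 51., 110.]), array([0.3752, 0.2494]), np.int64(74)) A (array([0.4995, 0.4286]), np.float64(23.0), array([112.,  51.]), array([0.4656, 0.4134]), np.int64(77))
at [ 0.565  -0.056   0.1557] yaw -173.2 tilt [0.036 0.005] w 0.651 t 25.7
[[0.012, 0.0353, -0.0009, 1.37, -0.3], [0.0129, 0.035, -0.0009, 1.37, -0.3], [0.0137, 0.0347, -0.0009, 1.37, -0.3], [0.0145, 0.0344, -0.001, 1.37, -0.3], [0.0153, 0.034, -0.001, 1.37, -0.3], [0.0161, 0.0336, -0.001, 1.37, -0.3], [0.0169, 0.0332, -0.0011, 1.37, -0.3], [0.0177, 0.0328, -0.0011, 1.37, -0.3], [0.0185, 0.0324, -0.0011, 1.37, -0.3]]
  return _methods._mean(a, axis=axis, dtype=dtype,
  ret = um.true_divide(
```

Run:
```python
from h import *
plan((.37,.246,.155,174.0,-.3))
```

```text
at [ 0.565  -0.056   0.1557] yaw -173.2 tilt [0.036 0.005] w 0.651 t 25.7
[[0.0176, 0.0359, -0.0005, 1.42, -0.3], [0.0184, 0.0354, -0.0006, 1.42, -0.3], [0.0193, 0.035, -0.0006, 1.42, -0.3], [0.0202, 0.0345, -0.0006, 1.42, -0.3], [0.021, 0.034, -0.0006, 1.42, -0.3], [0.0219, 0.0334, -0.0007, 1.42, -0.3], [0.0227, 0.0329, -0.0007, 1.42, -0.3], [0.0235, 0.0323, -0.0007, 1.42, -0.3], [0.0243, 0.0317, -0.0008, 1.42, -0.3]]
```

>>> apply_moves:
  commands:
    - [0.01,0.02,0,1.4,-0.3]
    - [0.018,0.035,-0.001,1.4,-0.3]
    - [0.019,0.035,-0.001,1.4,-0.3]
    - [0.02,0.034,-0.001,1.4,-0.3]
    - [0.021,0.034,-0.001,1.4,-0.3]

```text
clock: 26.1
position: [0.4669, 0.0904, 0.1505]
ee_rot: [0.013, 1.0, -0.001, 0.016]
ft_force: [2.1, 0.6, 1.1]
grip_width: 0.653
```

>>> apply_moves:
  commands:
    - [0.022,0.033,-0.001,1.4,-0.3]
    - [0.023,0.033,-0.001,1.4,-0.3]
    - [0.023,0.033,-0.001,1.4,-0.3]
    - [0.018,0.022,-0.001,1.4,-0.3]
    - [0.01,0.01,0,0,-0.3]

```text
clock: 26.52
position: [0.3713, 0.2352, 0.1458]
ee_rot: [0.064, 0.998, -0.003, 0.012]
ft_force: [0.8, -0.9, 0.4]
grip_width: 0.653
```

>>> apply_moves:
  commands:
    - [0,0,0,0,-0.3]
    - [0,0,0,0,-0.3]

```text
clock: 26.68
position: [0.3687, 0.2376, 0.1436]
ee_rot: [0.061, 0.998, -0.003, 0.011]
ft_force: [0.4, 0.5, -0.3]
grip_width: 0.65
```

Run:
```python
from h import *
im,d,K,T=snap("wrist","w11.png");P=cloud(d,K,T)
print("B",cass(P,(.411,.246)),fin(P,(.375,.2485)))
plan((.375,.25,.08,174.0,-.3))
```

```text
B (array([0.41  , 0.2467]), np.float64(-5.6), array([ 50., 110.]), array([0.372 , 0.2502]), np.int64(688)) (array([0.3748, 0.2505]), array([13.6, 29.4]), -6.3, 583)
at [0.3688 0.2374 0.1435] yaw 173.0 tilt [ 0.02  -0.008] w 0.652 t 26.7
[[-0.0016, 0.0068, 0.0317, -0.52, -0.3], [-0.0017, 0.0068, 0.0317, -0.52, -0.3]]
```

>>> apply_moves:
  commands:
    - [-0.0016,0.0075,0.025,-0.5,0.1]
    - [-0.0016,0.0075,0.03,-0.5,0.1]
    - [0,0,0.008,0,0.1]
    - [0,0,0,0,0.1]

```text
clock: 27.07
position: [0.3795, 0.2475, 0.0783]
ee_rot: [0.056, 0.998, -0.004, 0.011]
ft_force: [-1.3, -0.3, 0.9]
grip_width: 0.453
```

Run:
```python
from h import *
plan((.3748,.252,.033,174.0,.1))
```

```text
at [0.3795 0.2475 0.0783] yaw 173.5 tilt [ 0.021 -0.009] w 0.453 t 27.1
[[0.0031, 0.0021, 0.0226, -0.23, 0.1], [0.0031, 0.0021, 0.0226, -0.23, 0.1]]
```

>>> apply_moves:
  commands:
    - [0.003,0.0022,0.022,-0.2,0.1]
    - [0.003,0.0022,0.021,-0.2,0.1]
    - [0,0,0,0,0.1]
    - [0,0,0,0,0.1]

```text
clock: 27.4
position: [0.3783, 0.2487, 0.037]
ee_rot: [0.057, 0.998, -0.004, 0.011]
ft_force: [0.4, -0.7, -0.2]
grip_width: 0.448
```

Run:
```python
from h import *
plan((.3748,.252,.033,174.0,.1))
```

```text
at [0.3783 0.2487 0.037 ] yaw 173.5 tilt [ 0.022 -0.01 ] w 0.448 t 27.4
[[0.004, 0.0029, 0.0039, -0.49, 0.1]]
```

>>> apply_moves:
  commands:
    - [0.004,0.003,0.004,-0.5,0.1]
    - [0,0.001,0.001,0,0.5]
    - [0,0,0.001,0,1]
    - [0,0,0.001,0,1]
    - [0,0,0.001,0,1]

```text
clock: 27.82
position: [0.3771, 0.2534, 0.0343]
ee_rot: [0.053, 0.998, -0.003, 0.013]
ft_force: [-4.6, -3.6, 9.5]
grip_width: 0.151
```

>>> apply_moves:
  commands:
    - [0,0,0,0,1]
    - [0,0,0,0,1]
    - [0,0,0,0,1]
    - [0,0,0,0,1]

```text
clock: 28.15
position: [0.3776, 0.2538, 0.0359]
ee_rot: [0.053, 0.998, -0.002, 0.014]
ft_force: [0.5, 0.1, -1.7]
grip_width: 0.154
```

Run:
```python
from h import *
T=tcp(); x=.500; y=-.016+(x-.589)*.1246; print(y)
plan((T[0,3],T[1,3],.075,yaw(T),1),(.46,.10,.08,180,1),(x,y,.075,187.1,1))
```

```text
-0.027089399999999996
at [0.3776 0.2538 0.0359] yaw 173.9 tilt [ 0.027 -0.006] w 0.154 t 28.1
[[-0.0011, -0.0001, -0.0391, -0.0, 1]]
[[-0.0197, -0.0288, -0.0004, -1.22, 1], [-0.0191, -0.0292, -0.0004, -1.22, 1], [-0.0184, -0.0296, -0.0004, -1.22, 1], [-0.0178, -0.03, -0.0004, -1.22, 1], [-0.0172, -0.0304, -0.0004, -1.22, 1]]
[[-0.01, -0.0318, 0.0016, -1.77, 1], [-0.009, -0.0321, 0.0016, -1.77, 1], [-0.008, -0.0323, 0.0016, -1.77, 1], [-0.007, -0.0326, 0.0015, -1.77, 1]]
```

>>> apply_moves:
  commands:
    - [-0.001,0,-0.012,0,1]
    - [-0.001,0,-0.025,0,1]
    - [-0.01,-0.015,-0.005,-1.2,1]
    - [-0.02,-0.029,0,-1.2,1]
    - [-0.019,-0.029,0,-1.2,1]

```text
clock: 28.57
position: [0.4194, 0.1813, 0.0813]
ee_rot: [0.015, 1.0, -0.002, 0.013]
ft_force: [1.6, 0.1, -2.4]
grip_width: 0.149
```

>>> apply_moves:
  commands:
    - [-0.018,-0.03,0,-1.2,1]
    - [-0.018,-0.03,0,-1.2,1]
    - [-0.014,-0.031,0,-1.5,1]
    - [-0.009,-0.032,0,-1.8,1]
    - [-0.008,-0.032,0,-1.8,1]

```text
clock: 28.98
position: [0.4933, 0.0207, 0.0853]
ee_rot: [-0.056, 0.998, -0.002, 0.015]
ft_force: [0.8, 0.1, -1.9]
grip_width: 0.148
```

>>> apply_moves:
  commands:
    - [-0.005,-0.025,0,-1.5,1]
    - [-0.002,-0.012,0,0,1]
    - [0,0,0,0,1]

```text
clock: 29.23
position: [0.5064, -0.0257, 0.0862]
ee_rot: [-0.066, 0.998, -0.004, 0.015]
ft_force: [-0.1, 0.3, -0.8]
grip_width: 0.155
```

Run:
```python
from h import *
x=.500; y=-.016+(x-.589)*.1246
plan((x,y,.045,187.1,1))
im,d,K,T=snap("wrist","w12.png");P=cloud(d,K,T);f=fin(P,tcp()[:2,3]);print(f)
```

```text
at [ 0.5064 -0.0257  0.0862] yaw -172.5 tilt [ 0.031 -0.006] w 0.155 t 29.2
[[0.0039, -0.0001, 0.0205, 0.21, 1], [0.0039, -0.0001, 0.0205, 0.21, 1]]
(array([ 0.4853, -0.0299]), array([ 1.3, 48.6]), -82.7, 396)
```

>>> apply_moves:
  commands:
    - [0.003,0,0.02,0.2,1]
    - [0.003,0,0.018,0.2,1]
    - [0,0,0.003,0,1]
    - [0,0,0,0,1]

```text
clock: 29.62
position: [0.5013, -0.0213, 0.0443]
ee_rot: [-0.064, 0.998, -0.003, 0.016]
ft_force: [0.6, -0.6, -2.1]
grip_width: 0.152
```

```bash
cat >> h.py <<'E'
def chk(x0,y0):
    o=manip.get_obs(); p=o["position"]; print(np.round(p,4),"y-line %.4f"%(p[1]-(y0+(p[0]-x0)*.1246)),"f",np.round(o["ft_force"],1),"w %.3f yaw %.1f t %.1f"%(o["grip_width"],yaw(tcp()),o["clock"]))
E
python3 - <<'E'
from h import *
chk(.589,-.016)
im,d,K,T=snap("wrist","w12.png");P=cloud(d,K,T)
b=(P[...,2]>.03)&(P[...,2]<.046)&(np.hypot(P[...,0]-.49,P[...,1]+.025)<.06);c=cv2.minAreaRect((P[b][:,:2]*1000).astype(np.float32));print(b.sum(),c,np.percentile(P[b][:,2],[2,98]))
q=np.array(c[0])/1000-[.677,-.0064]; print("doser y",-q[0]*.1236+q[1]*.9923)
E
```

```text
[ 0.5013 -0.0213  0.0443] y-line 0.0057 f [ 0.6 -0.6 -2.1] w 0.152 yaw -172.7 t 29.6
2997 ((514.4473876953125, -20.86581039428711), (70.3214111328125, 50.14960861206055), 7.052084922790527) [0.03150215 0.0431049 ]
doser y 0.005737079226608282
```

>>> apply_moves:
  commands:
    - [0,-0.0057,0.003,0.1,1]
    - [0,0,0.004,0,1]
    - [0,0,0.001,0,1]

```text
clock: 29.92
position: [0.5038, -0.0254, 0.0382]
ee_rot: [-0.064, 0.998, -0.003, 0.017]
ft_force: [0.6, -0.2, -1.8]
grip_width: 0.154
```

Run:
```python
from h import *
chk(.589,-.016)
im,d,K,T=snap("wrist","w12.png");P=cloud(d,K,T)
b=(P[...,2]>.02)&(P[...,2]<.036)&(np.hypot(P[...,0]-.48,P[...,1]+.03)<.03);c=cv2.minAreaRect((P[b][:,:2]*1000).astype(np.float32));print(b.sum(),c,np.percentile(P[b][:,2],[2,98]))
q=np.array(c[0])/1000-[.677,-.0064]; print("doser y",-q[0]*.1236+q[1]*.9923)
```

```text
[ 0.5038 -0.0254  0.0382] y-line 0.0012 f [ 0.6 -0.2 -1.8] w 0.154 yaw -172.6 t 29.9
2417 ((491.6368713378906, -28.214448928833008), (19.5494327545166, 50.116477966308594), 7.82427453994751) [0.02137821 0.03590973]
doser y 0.0012644050305557313
```

>>> apply_moves:
  commands:
    - [-0.005,-0.0015,0.002,0.2,1]
    - [-0.008,0,0.0005,0,1]
    - [-0.008,0,0,0,1]

```text
clock: 30.22
position: [0.5236, -0.025, 0.0363]
ee_rot: [-0.062, 0.998, -0.002, 0.015]
ft_force: [-5.6, 0.5, -1.8]
grip_width: 0.155
```

Run:
```python
from h import *
chk(.589,-.016)
```

```text
[ 0.5236 -0.025   0.0363] y-line -0.0008 f [-5.6  0.5 -1.8] w 0.155 yaw -172.9 t 30.2
```

>>> apply_moves:
  commands:
    - [-0.006,0.0008,0,0,1]
    - [-0.006,0,0,0,1]

```text
clock: 30.38
position: [0.5371, -0.0224, 0.0365]
ee_rot: [-0.062, 0.998, -0.002, 0.015]
ft_force: [-0.6, 0.3, -1.4]
grip_width: 0.153
```

Run:
```python
from h import *
chk(.589,-.016); print(manip.get_obs()["torque"])
```

```text
[ 0.5371 -0.0224  0.0365] y-line 0.0000 f [-0.6  0.3 -1.4] w 0.153 yaw -172.9 t 30.4
[-0.02908843  0.13990541 -0.01366981]
```

In, with no resistance. Continuing to the end wall.

>>> apply_moves:
  commands:
    - [-0.01,0,0,0,1]
    - [-0.01,0,0,0,1]
    - [-0.01,0,0,0,1]

```text
clock: 30.63
position: [0.5688, -0.0181, 0.0368]
ee_rot: [-0.062, 0.998, -0.002, 0.014]
ft_force: [-0.3, 0.0, -3.5]
grip_width: 0.151
```

>>> apply_moves:
  commands:
    - [-0.008,0,0,0,1]
    - [-0.006,0,0,0,1]

```text
clock: 30.8
position: [0.5847, -0.0158, 0.0367]
ee_rot: [-0.062, 0.998, -0.002, 0.014]
ft_force: [-0.8, -0.3, -3.7]
grip_width: 0.151
```

>>> apply_moves:
  commands:
    - [-0.005,0,0,0,1]
    - [-0.005,0,0,0,1]

```text
clock: 30.97
position: [0.5906, -0.0153, 0.0357]
ee_rot: [-0.062, 0.998, -0.002, 0.008]
ft_force: [-49.4, -3.1, 26.4]
grip_width: 0.151
```

>>> apply_moves:
  commands:
    - [-0.005,0,0,0,1]
    - [-0.005,0,0,0,1]

```text
clock: 31.13
position: [0.5907, -0.0159, 0.0342]
ee_rot: [-0.061, 0.998, -0.002, -0.004]
ft_force: [-33.5, -2.3, 25.3]
grip_width: 0.146
```

>>> apply_moves:
  commands:
    - [0,0,0,0,1]
    - [0,0,0,0,0]
    - [0,0,0,0,0]
    - [0,0,0,0,0]
    - [0,0,-0.02,0,0]

```text
clock: 31.55
position: [0.5907, -0.0157, 0.0534]
ee_rot: [-0.061, 0.998, -0.002, -0.005]
ft_force: [-1.4, 0.8, -0.7]
grip_width: 0.5
```

>>> apply_moves:
  commands:
    - [0,0,-0.03,0,0]
    - [0.01,0,-0.035,0,-0.3]
    - [0.015,0,-0.035,0,-0.3]
    - [0,0,0,0,-0.3]
    - [0,0,0,0,-0.3]

```text
clock: 31.97
position: [0.569, -0.0181, 0.1616]
ee_rot: [-0.061, 0.998, -0.002, -0.002]
ft_force: [-0.3, -0.1, -1.1]
grip_width: 0.652
```

Run:
```python
from h import *
im,d,K,T=snap("wrist","w13.png");P=cloud(d,K,T)
D=dT(.6770,-.0064,7.1)
for g in [(.589,-.017),(.597,-.082)]:
    f=fin(P,g,.03); print(f, (np.r_[f[0],0]-D[:3,3])@D[:3,:3])
im,d,K,T=snap("top");P=cloud(d,K,T); print("A",cass(P,(.5,.43)))
plan((.445,.40,.15,203,-.3))
```

```text
(array([ 0.5881, -0.0177]), array([29.5, 13.6]), 6.7, 475) [-0.08961501 -0.00022518  0.        ]
(array([ 0.5961, -0.0832]), array([29.8, 14.5]), 7.1, 500) [-0.08977225 -0.06621173  0.        ]
A (array([0.4997, 0.4288]), np.float64(22.4), array([111.,  52.]), array([0.4657, 0.4127]), np.int64(76))
at [ 0.5691 -0.0184  0.1608] yaw -173.0 tilt [-0.004 -0.005] w 0.651 t 32.1
[[0.0066, 0.0391, 0.0009, -1.45, -0.3], [0.0056, 0.0393, 0.0008, -1.45, -0.3], [0.0046, 0.0394, 0.0008, -1.45, -0.3], [0.0036, 0.0395, 0.0008, -1.45, -0.3], [0.0026, 0.0396, 0.0008, -1.45, -0.3], [0.0016, 0.0396, 0.0008, -1.45, -0.3], [0.0005, 0.0397, 0.0008, -1.45, -0.3], [-0.0005, 0.0397, 0.0008, -1.45, -0.3], [-0.0015, 0.0397, 0.0008, -1.45, -0.3], [-0.0025, 0.0396, 0.0008, -1.45, -0.3], [-0.0035, 0.0395, 0.0008, -1.45, -0.3]]
```

Both are home (fins at doser x ≈ -89.7 mm), and the tilt is now near zero. Next is cassette A.

>>> apply_moves:
  commands:
    - [0.005,0.02,0,-1.5,-0.3]
    - [0.006,0.038,0.001,-1.5,-0.3]
    - [0.006,0.039,0.001,-1.5,-0.3]
    - [0.005,0.039,0.001,-1.5,-0.3]
    - [0.004,0.039,0.001,-1.5,-0.3]

```text
clock: 32.48
position: [0.5114, 0.1455, 0.1508]
ee_rot: [-0.121, 0.993, -0.005, -0.004]
ft_force: [0.7, 0.2, 0.4]
grip_width: 0.645
```

>>> apply_moves:
  commands:
    - [0.002,0.039,0.001,-1.5,-0.3]
    - [0.001,0.039,0.001,-1.5,-0.3]
    - [0,0.039,0.001,-1.5,-0.3]
    - [-0.001,0.039,0.001,-1.5,-0.3]
    - [-0.003,0.039,0.001,-1.5,-0.3]

```text
clock: 32.9
position: [0.4465, 0.342, 0.1378]
ee_rot: [-0.191, 0.982, -0.006, -0.009]
ft_force: [1.0, 0.8, -0.3]
grip_width: 0.649
```

>>> apply_moves:
  commands:
    - [-0.003,0.03,0,-1,-0.3]
    - [0,0.015,0,0,-0.3]
    - [0,0,0,0,-0.3]
    - [0,0,0,0,-0.3]

```text
clock: 33.23
position: [0.421, 0.3977, 0.1309]
ee_rot: [-0.209, 0.978, -0.006, -0.013]
ft_force: [0.5, -1.0, 0.8]
grip_width: 0.654
```

Run:
```python
from h import *
im,d,K,T=snap("wrist","w14.png");P=cloud(d,K,T)
print("A",cass(P,(.5,.43)),fin(P,(.4657,.413)))
plan((.466,.4135,.075,202.7,.1))
```

```text
A (array([0.4951, 0.4272]), np.float64(23.1), array([104.,  50.]), array([0.4612, 0.4131]), np.int64(698)) (array([0.4656, 0.4146]), array([29.3, 13.4]), 23.9, 565)
at [0.4209 0.3974 0.1308] yaw -155.8 tilt [-0.024 -0.017] w 0.649 t 33.3
[[-0.0247, -0.0018, 0.0272, 0.73, 0.1], [-0.0247, -0.0014, 0.0272, 0.73, 0.1]]
```

>>> apply_moves:
  commands:
    - [-0.02,-0.002,0.015,0.5,0.1]
    - [-0.02,-0.001,0.025,0.5,0.1]
    - [-0.005,0,0.005,0,0.1]
    - [0,0,0,0,0.1]
    - [0,0,0,0,0.1]

```text
clock: 33.7
position: [0.4663, 0.4064, 0.0825]
ee_rot: [-0.197, 0.98, -0.007, -0.014]
ft_force: [-0.2, -0.6, -0.4]
grip_width: 0.449
```

Run:
```python
from h import *
plan((.4656,.4146,.033,203.3,.1))
```

```text
at [0.4663 0.4064 0.0825] yaw -157.3 tilt [-0.024 -0.02 ] w 0.449 t 33.7
[[-0.002, 0.0041, 0.0247, -0.28, 0.1], [-0.002, 0.0041, 0.0247, -0.28, 0.1]]
```

>>> apply_moves:
  commands:
    - [-0.003,0.008,0.01,-0.3,0.1]
    - [-0.001,0.001,0.02,-0.3,0.1]
    - [0,0,0.015,0,0.1]
    - [0,0,0,0,0.1]

```text
clock: 34.03
position: [0.466, 0.4165, 0.0393]
ee_rot: [-0.202, 0.979, -0.005, -0.011]
ft_force: [-0.7, -0.9, -0.4]
grip_width: 0.449
```

Run:
```python
from h import *
plan((.4656,.4146,.033,203.3,.1))
```

```text
at [0.466  0.4165 0.0393] yaw -156.7 tilt [-0.02  -0.015] w 0.449 t 34.0
[[0.0009, -0.0016, 0.0063, 0.02, 0.1]]
```

>>> apply_moves:
  commands:
    - [0.001,-0.001,0.0065,0,0.1]
    - [0,0,0.001,0,0.5]
    - [0,0,0.001,0,1]
    - [0,0,0.001,0,1]
    - [0,0,0.001,0,1]

```text
clock: 34.45
position: [0.4649, 0.4164, 0.0322]
ee_rot: [-0.203, 0.979, -0.004, -0.01]
ft_force: [-3.3, -4.0, 5.5]
grip_width: 0.153
```

>>> apply_moves:
  commands:
    - [0,0,0,0,1]
    - [0,0,0,0,1]
    - [0,0,0,0,1]
    - [0,0,0,0,1]

```text
clock: 34.78
position: [0.465, 0.4166, 0.0332]
ee_rot: [-0.203, 0.979, -0.004, -0.01]
ft_force: [-0.4, -0.0, -2.6]
grip_width: 0.152
```

Run:
```python
from h import *
T=tcp(); x=.490; y=.0497+(x-.5807)*.1246; print(y)
plan((T[0,3],T[1,3],.09,yaw(T),1),(.43,.25,.09,195,1),(x,y,.075,187.1,1))
```

```text
0.03839878
at [0.465  0.4166 0.0332] yaw -156.6 tilt [-0.017 -0.012] w 0.152 t 34.8
[[0.0006, -0.0001, -0.0284, -0.0, 1], [0.0006, -0.0001, -0.0284, -0.0, 1]]
[[0.0196, -0.0278, 0.0005, 1.68, 1], [0.0188, -0.0284, 0.0005, 1.68, 1], [0.018, -0.0289, 0.0005, 1.68, 1], [0.0171, -0.0294, 0.0005, 1.68, 1], [0.0163, -0.0299, 0.0005, 1.68, 1]]
[[-0.0006, -0.0366, 0.0026, 1.32, 1], [-0.0014, -0.0366, 0.0026, 1.32, 1], [-0.0023, -0.0366, 0.0026, 1.32, 1], [-0.0031, -0.0365, 0.0026, 1.32, 1], [-0.0039, -0.0364, 0.0026, 1.32, 1], [-0.0048, -0.0363, 0.0025, 1.32, 1]]
```

>>> apply_moves:
  commands:
    - [0.0005,0,-0.015,0,1]
    - [0.0005,0,-0.028,0,1]
    - [0.01,-0.015,-0.01,1.7,1]
    - [0.02,-0.028,0,1.7,1]
    - [0.019,-0.028,0,1.7,1]

```text
clock: 35.2
position: [0.4432, 0.3373, 0.0881]
ee_rot: [-0.162, 0.987, -0.003, -0.01]
ft_force: [0.6, -0.7, -1.9]
grip_width: 0.152
```

>>> apply_moves:
  commands:
    - [0.018,-0.029,0,1.7,1]
    - [0.017,-0.029,0,1.7,1]
    - [0.012,-0.032,0.001,1.7,1]
    - [0,-0.036,0.001,1.3,1]
    - [-0.001,-0.036,0.001,1.3,1]

```text
clock: 35.62
position: [0.4369, 0.1625, 0.0875]
ee_rot: [-0.094, 0.995, -0.002, -0.009]
ft_force: [1.5, -0.3, -1.1]
grip_width: 0.156
```

>>> apply_moves:
  commands:
    - [-0.002,-0.036,0.001,1.3,1]
    - [-0.003,-0.036,0.001,1.3,1]
    - [-0.004,-0.03,0.001,1.3,1]
    - [-0.004,-0.012,0,1,1]
    - [0,0,0,0,1]

```text
clock: 36.03
position: [0.4692, 0.0384, 0.0857]
ee_rot: [-0.044, 0.999, -0.003, -0.008]
ft_force: [-0.3, -0.4, -2.0]
grip_width: 0.153
```

Run:
```python
from h import *
chk(.5807,.0497); x=.490; y=.0497+(x-.5807)*.1246
plan((x,y,.043,187.1,1))
```

```text
[0.4692 0.0384 0.0857] y-line 0.0026 f [-0.3 -0.4 -2. ] w 0.153 yaw -174.9 t 36.0
at [0.4692 0.0384 0.0857] yaw -174.9 tilt [-0.015 -0.007] w 0.153 t 36.0
[[-0.0107, -0.0008, 0.0212, -1.02, 1], [-0.0106, -0.001, 0.0212, -1.02, 1]]
```

>>> apply_moves:
  commands:
    - [-0.01,-0.001,0.02,-1,1]
    - [-0.009,-0.001,0.018,-1,1]
    - [0,0,0.006,0,1]
    - [0,0,0,0,1]

```text
clock: 36.37
position: [0.4891, 0.0399, 0.0411]
ee_rot: [-0.062, 0.998, -0.002, -0.006]
ft_force: [-1.1, -0.4, -2.0]
grip_width: 0.152
```

Run:
```python
from h import *
chk(.5807,.0497)
x0=tcp()[:2,3]
im,d,K,T=snap("wrist","w15.png");P=cloud(d,K,T)
b=(P[...,2]>.022)&(P[...,2]<.042)&(np.hypot(P[...,0]-x0[0]+.024,P[...,1]-x0[1]+.005)<.03);c=cv2.minAreaRect((P[b][:,:2]*1000).astype(np.float32));print(b.sum(),c,np.percentile(P[b][:,2],[2,98]))
q=np.array(c[0])/1000-[.677,-.0064]; print("doser y",-q[0]*.1236+q[1]*.9923)
```

```text
[0.4891 0.0399 0.0411] y-line 0.0016 f [-1.1 -0.4 -2. ] w 0.152 yaw -172.9 t 36.4
2321 ((478.1327819824219, 37.172218322753906), (16.21288299560547, 50.105464935302734), 7.345149040222168) [0.02338069 0.04142554]
doser y 0.06781670038864136
```

>>> apply_moves:
  commands:
    - [0,-0.002,0.004,0,1]
    - [-0.004,-0.0005,0.003,0,1]
    - [-0.008,0,0,0,1]

```text
clock: 36.67
position: [0.5007, 0.0407, 0.0356]
ee_rot: [-0.063, 0.998, -0.001, -0.006]
ft_force: [-0.0, -1.1, -2.5]
grip_width: 0.156
```

Run:
```python
from h import *
chk(.5807,.0497)
```

```text
[0.5007 0.0407 0.0356] y-line 0.0010 f [-0.  -1.1 -2.5] w 0.156 yaw -172.8 t 36.7
```

>>> apply_moves:
  commands:
    - [-0.004,-0.0015,0.0015,0,1]
    - [-0.006,0,0,0.2,1]
    - [-0.006,0,0,0,1]

```text
clock: 36.92
position: [0.5151, 0.0411, 0.0336]
ee_rot: [-0.061, 0.998, -0.002, -0.01]
ft_force: [0.1, 0.6, -2.5]
grip_width: 0.156
```

Run:
```python
from h import *
chk(.5807,.0497)
```

```text
[0.5151 0.0411 0.0336] y-line -0.0004 f [ 0.1  0.6 -2.5] w 0.156 yaw -173.0 t 36.9
```

>>> apply_moves:
  commands:
    - [-0.008,0.0004,0,0,1]
    - [-0.008,0,0,0,1]
    - [-0.008,0,0,0,1]

```text
clock: 37.17
position: [0.5414, 0.0447, 0.0334]
ee_rot: [-0.061, 0.998, -0.001, -0.009]
ft_force: [0.2, 0.3, -2.0]
grip_width: 0.154
```

Run:
```python
from h import *
chk(.5807,.0497)
```

```text
[0.5414 0.0447 0.0334] y-line -0.0001 f [ 0.2  0.3 -2. ] w 0.154 yaw -173.0 t 37.2
```

>>> apply_moves:
  commands:
    - [-0.01,0,0,0,1]
    - [-0.01,0,0,0,1]
    - [-0.008,0,0,0,1]

```text
clock: 37.42
position: [0.5736, 0.0489, 0.0334]
ee_rot: [-0.061, 0.998, -0.001, -0.008]
ft_force: [0.1, -0.1, -2.0]
grip_width: 0.155
```

>>> apply_moves:
  commands:
    - [-0.005,0,0,0,1]
    - [-0.004,0,0,0,1]

```text
clock: 37.58
position: [0.5798, 0.0492, 0.0321]
ee_rot: [-0.061, 0.998, -0.002, -0.013]
ft_force: [-38.3, -6.7, 25.3]
grip_width: 0.151
```

>>> apply_moves:
  commands:
    - [-0.004,0,0,0,1]
    - [-0.004,0,0,0,1]

```text
clock: 37.75
position: [0.5796, 0.0489, 0.032]
ee_rot: [-0.061, 0.998, -0.002, -0.024]
ft_force: [-31.0, -2.0, 26.5]
grip_width: 0.153
```

>>> apply_moves:
  commands:
    - [-0.003,0,0,0,1]

```text
clock: 37.83
position: [0.5795, 0.0489, 0.032]
ee_rot: [-0.061, 0.998, -0.002, -0.028]
ft_force: [-19.0, -1.2, 14.8]
grip_width: 0.148
```

>>> apply_moves:
  commands:
    - [0,0,0,0,1]
    - [0,0,0,0,0]
    - [0,0,0,0,0]
    - [0,0,0,0,0]
    - [0,0,-0.02,0,0]

```text
clock: 38.25
position: [0.5802, 0.0493, 0.0507]
ee_rot: [-0.061, 0.998, -0.002, -0.029]
ft_force: [0.1, 0.2, 0.6]
grip_width: 0.498
```

>>> apply_moves:
  commands:
    - [0,0,-0.03,0,0]
    - [0.01,-0.015,-0.035,0,0]
    - [0.02,-0.025,-0.04,0,-1]
    - [0.02,-0.02,-0.04,0,-1]
    - [0.005,-0.005,-0.02,0,-1]

```text
clock: 38.67
position: [0.5467, -0.014, 0.2103]
ee_rot: [-0.063, 0.998, -0.002, -0.031]
ft_force: [1.0, -0.4, 0.8]
grip_width: 0.902
```

>>> apply_moves:
  commands:
    - [0,0,0,0,-1]
    - [0,0,0,0,-1]
    - [0,0,0,0,-1]

```text
clock: 38.92
position: [0.5491, -0.0163, 0.2163]
ee_rot: [-0.061, 0.998, -0.002, -0.026]
ft_force: [-0.5, 1.7, -0.6]
grip_width: 0.997
```

Run:
```python
from h import *
im,d,K,T=snap("wrist","w16.png");P=cloud(d,K,T)
D=dT(.6770,-.0064,7.1)
for g in [(.581,.048),(.589,-.017),(.597,-.082)]:
    f=fin(P,g,.03); print(f, (np.r_[f[0],0]-D[:3,3])@D[:3,:3])
q=(np.hypot(P[...,0]-.652,P[...,1]+.009)<.02)&(P[...,2]>.06);print("btn",np.median(P[q],0),q.sum(),cv2.minAreaRect((P[q][:,:2]*1000).astype(np.float32)))
for n,z in [("start_top",.07)]:
    for q in nets.place_of("wrist",n)[:2]: print(n,q,on_plane(q["xy"],z,K,T))
o=ortho(im,K,T,D,.05,(-.1,.09),(-.14,.14),2.8); cv2.imwrite("pics/o16.png",o[:,:,::-1])
plan((.655,-.009,.13,187,1))
```

```text
(array([0.5802, 0.0477]), array([29.5, 14.4]), 7.1, 334) [-0.08937089  0.06564978  0.        ]
(array([ 0.5868, -0.0157]), array([29.7, 12.4]), 7.1, 310) [-0.09065783  0.00192017  0.        ]
(array([ 0.5962, -0.0831]), array([30.1, 14.2]), 7.3, 338) [-0.08966065 -0.06612486  0.        ]
btn [ 0.64618814 -0.0100856   0.06803895] 385 ((648.3016967773438, -9.659117698669434), (25.613021850585938, 25.3153018951416), 80.07666778564453)
start_top {'xy': [250.3, 271.3], 'conf': 0.8} [ 0.64513979 -0.00874696  0.07      ]
at [ 0.5486 -0.0159  0.2152] yaw -172.9 tilt [-0.053 -0.008] w 0.999 t 39.0
[[-0.0277, -0.0016, 0.0198, 0.02, 1], [-0.0277, -0.0016, 0.0198, 0.02, 1], [-0.0277, -0.0015, 0.0198, 0.02, 1], [-0.0277, -0.0015, 0.0198, 0.02, 1]]
```

View pics/o16.png

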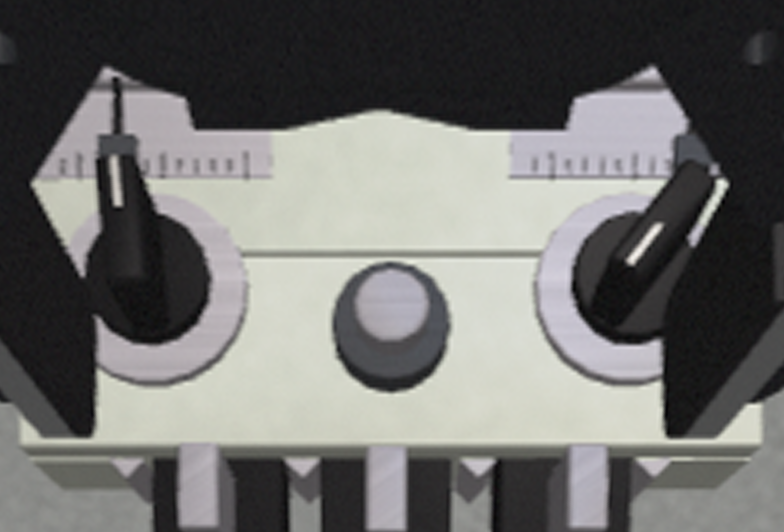

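>>> apply_moves:
  commands:
    - [0.02,0,-0.03,0,-1]
    - [0.015,0.005,-0.03,0,-1]
    - [0,0,0,0,-1]
    - [0,0,0,0,-1]

```text
clock: 39.35
position: [0.514, -0.0121, 0.272]
ee_rot: [-0.064, 0.997, -0.003, -0.033]
ft_force: [-0.1, -0.6, -0.8]
grip_width: 0.996
```

Run:
```python
from h import *
im,d,K,T=snap("wrist","w17.png"); P=cloud(d,K,T)
D=dT(.6770,-.0064,7.1)
for g in [(.581,.048),(.589,-.017),(.597,-.082)]:
    f=fin(P,g,.03); print(f, (np.r_[f[0],0]-D[:3,3])@D[:3,:3])
a=ortho(im,K,T,D,.05,(.02,.08),(.06,.13),6);b=ortho(im,K,T,D,.05,(.02,.08),(-.13,-.06),6)
cv2.imwrite("pics/o17.png",np.vstack([a,b])[:,:,::-1])
plan((.6475,-.008,.12,187,1))
```

```text
(array([0.5803, 0.0474]), array([29.9, 13.7]), 6.4, 229) [-0.08930874  0.06533972  0.        ]
(array([ 0.5871, -0.0162]), array([30.3, 13.5]), 7.0, 238) [-0.09042194  0.00138692  0.        ]
(array([ 0.5957, -0.0833]), array([29.5, 14.3]), 7.5, 236) [-0.09018154 -0.06626153  0.        ]
at [ 0.5142 -0.0119  0.2722] yaw -172.7 tilt [-0.065 -0.01 ] w 0.998 t 39.4
[[-0.0237, -0.0022, 0.0239, 0.06, 1], [-0.0237, -0.0021, 0.0239, 0.06, 1], [-0.0237, -0.0021, 0.0239, 0.06, 1], [-0.0237, -0.0021, 0.0239, 0.06, 1], [-0.0237, -0.0021, 0.0239, 0.06, 1], [-0.0238, -0.002, 0.0239, 0.06, 1]]
```

View pics/o17.png

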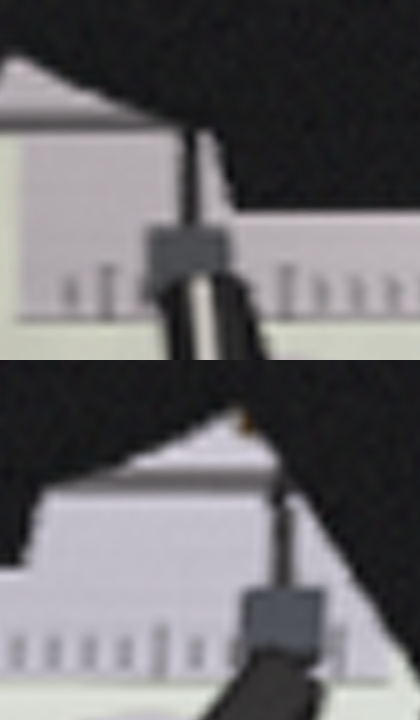

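>>> apply_moves:
  commands:
    - [-0.023,-0.002,0.024,0,1]
    - [-0.023,-0.002,0.024,0,1]
    - [-0.023,-0.002,0.024,0,1]
    - [-0.023,-0.002,0.024,0,1]
    - [-0.02,-0.002,0.02,0,1]

```text
clock: 39.82
position: [0.6234, -0.0064, 0.1441]
ee_rot: [-0.066, 0.997, -0.002, -0.031]
ft_force: [-0.5, -0.7, 0.4]
grip_width: 0.298
```

>>> apply_moves:
  commands:
    - [-0.012,0,0.01,0,1]
    - [0,0,0,0,1]
    - [0,0,0,0,1]

```text
clock: 40.07
position: [0.6331, -0.004, 0.1201]
ee_rot: [-0.066, 0.997, -0.003, -0.039]
ft_force: [0.2, -0.5, -0.1]
grip_width: -0.008
```

Run:
```python
from h import *
plan((.648,-.008,.075,187,1))
print(manip.get_obs()["ft_force"])
```

```text
at [ 0.6331 -0.004   0.1201] yaw -172.4 tilt [-0.077 -0.011] w -0.008 t 40.1
[[-0.0088, -0.003, 0.0219, 0.3, 1], [-0.0088, -0.0029, 0.0219, 0.3, 1]]
[ 0.18166788 -0.46577118 -0.11726014]
```

>>> apply_moves:
  commands:
    - [-0.009,-0.003,0.02,0.3,1]
    - [-0.009,-0.003,0.02,0.3,1]
    - [0,0,0,0,1]
    - [0,0,0,0,1]

```text
clock: 40.4
position: [0.6476, -0.0077, 0.0784]
ee_rot: [-0.061, 0.997, -0.003, -0.039]
ft_force: [0.9, 0.5, 0.4]
grip_width: -0.002
```

Run:
```python
from h import *
plan((.648,-.008,.063,187,1))
print(manip.get_obs()["ft_force"])
```

```text
at [ 0.6476 -0.0077  0.0784] yaw -173.0 tilt [-0.078 -0.011] w -0.002 t 40.4
[[-0.0016, -0.0003, 0.0154, 0.03, 1]]
[0.89824464 0.49125731 0.39933518]
```

>>> apply_moves:
  commands:
    - [-0.0005,0,0.006,0,1]
    - [0,0,0.004,0,1]

```text
clock: 40.57
position: [0.6476, -0.0076, 0.0708]
ee_rot: [-0.061, 0.997, -0.003, -0.038]
ft_force: [-0.3, 0.7, 0.7]
grip_width: -0.001
```

>>> apply_moves:
  commands:
    - [0,0,0.003,0,1]
    - [0,0,0.003,0,1]

```text
clock: 40.73
position: [0.6474, -0.0075, 0.0662]
ee_rot: [-0.062, 0.997, -0.003, -0.037]
ft_force: [-0.4, -0.3, 1.7]
grip_width: 0.003
```

>>> apply_moves:
  commands:
    - [0,0,0.003,0,1]
    - [0,0,0.003,0,1]

```text
clock: 40.9
position: [0.6475, -0.0075, 0.0615]
ee_rot: [-0.062, 0.997, -0.003, -0.035]
ft_force: [-1.3, 0.1, 6.7]
grip_width: -0.005
```

>>> apply_moves:
  commands:
    - [0,0,0.002,0,1]
    - [0,0,0.002,0,1]

```text
clock: 41.07
position: [0.6477, -0.0075, 0.0611]
ee_rot: [-0.062, 0.998, -0.002, -0.035]
ft_force: [-9.6, 0.1, 21.7]
grip_width: 0.001
```

>>> apply_moves:
  commands:
    - [0,0,-0.01,0,1]
    - [0,0,-0.03,0,1]
    - [0.005,0,-0.035,0,1]
    - [0.01,0,-0.035,0,1]
    - [0.02,0,-0.03,0,1]

```text
clock: 41.48
position: [0.62, -0.0098, 0.201]
ee_rot: [-0.062, 0.997, -0.002, -0.04]
ft_force: [0.5, -0.0, -0.5]
grip_width: 0.004
```

>>> apply_moves:
  commands:
    - [0.03,0,-0.03,0,-1]
    - [0.03,0,-0.03,0,-1]
    - [0.03,0,-0.02,0,-1]
    - [0,0,0,0,-1]
    - [0,0,0,0,-1]

```text
clock: 41.9
position: [0.5362, -0.0212, 0.298]
ee_rot: [-0.062, 0.998, -0.002, -0.034]
ft_force: [0.2, 0.3, 0.2]
grip_width: 0.709
```

Run:
```python
from h import *
im,d,K,T=snap("wrist","w18.png"); P=cloud(d,K,T); D=dT(.6770,-.0064,7.1); print(tcp()[:3,3])
for g in [(.581,.048),(.589,-.017),(.597,-.082)]:
    f=fin(P,g,.03); print(f, (np.r_[f[0],0]-D[:3,3])@D[:3,:3])
q=(np.hypot(P[...,0]-.648,P[...,1]+.009)<.01)&(P[...,2]>.05);print("btn z",np.percentile(P[q][:,2],[50,90]))
o=ortho(im,K,T,D,.05,(-.12,.09),(-.14,.14),2.8)
cv2.imwrite("pics/o18.png",o[:,:,::-1])
im,d,K,T=snap("top"); P=cloud(d,K,T); print("empty",cass(P,(.4356,-.3172),.08))
for n in ("mug","cup","pitcher","syrup","tamper"): print(n,[np.round(q["xy"]) for q in nets.place_of("top",n)[:1]])
```

```text
[ 0.53652685 -0.02152958  0.2982634 ]
(array([0.5803, 0.0471]), array([29.7, 13.2]), 8.3, 207) [-0.08934582  0.06504202  0.        ]
(array([ 0.5869, -0.0164]), array([29.7, 12.8]), 7.1, 207) [-0.09064512  0.00121317  0.        ]
(array([ 0.5965, -0.0836]), array([29.7, 14.4]), 6.3, 211) [-0.08942476 -0.06665811  0.        ]
btn z [0.06855166 0.06940897]
empty (array([ 0.4373, -0.3091]), np.float64(53.3), array([141., 120.]), array([ 0.401 , -0.3118]), np.int64(72))
mug []
cup [array([114., 258.])]
pitcher [array([393., 171.])]
syrup [array([106., 125.])]
tamper [array([398., 226.])]
```

View pics/o18.png

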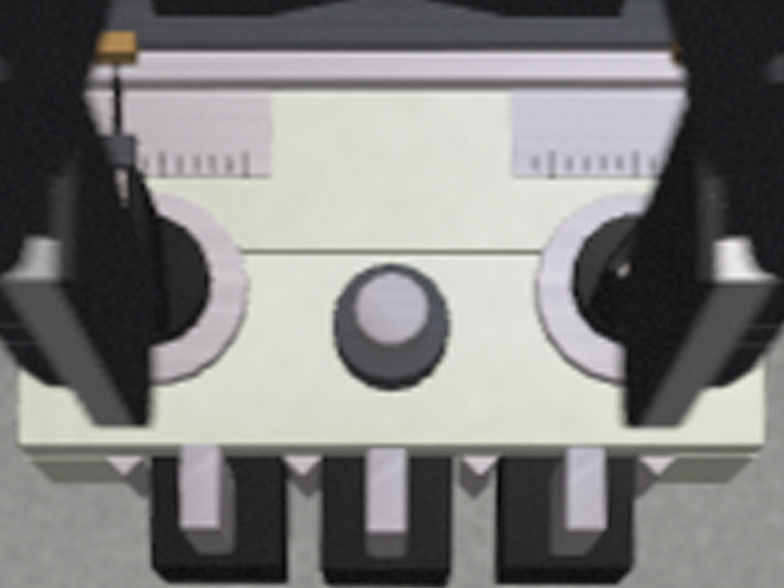

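All three fins are level and the button is up. It reached its stop at 21.7 N. Handing in.

Run:
```python
from h import *
print(manip.get_obs()["ft_force"],manip.get_obs()["clock"]); print(workorder.hand_in())
```

```text
[-0.24044119 -0.88442926 -0.39610438] 42.25
the job is handed in; nothing more can be done
None
```

The job is handed in after 42 s of robot time. My checks were good throughout, apart from the gaps and small disagreements noted below.

- **Empty cassette:** there was only one, from the right bay, and it now lies flat and centred in the blue tray. I saw it there in a close-up right after release. The last top-camera rectangle fit for it was unusable (141 × 120 mm), probably because its search circle took in more than the cassette, so I relied on the close-up.
- **Fresh cassettes:** all three were pushed against the end wall of their own bay, with a clear contact force each time. In the last picture the fins are at doser x ≈ -89.3, -90.6 and -89.4 mm, against -90 nominal, and straight to about 1°. The middle one reads about 1 mm further out and 1 mm to the side compared with just after insertion; that is still within limits and probably camera error.
- **Dose knobs:** the left pointer was in line with its mark when turned and still looked so in the last picture. The right one was about 0.5 mm off when measured and unchanged just before the button press. It was hidden in the final view.
- **Start button:** pressed to its hard stop (about 22 N), then released. Its top was back at about 69 mm in the final picture.
- **Bystanders:** the cup, pitcher, syrup bottle and tamper are within 5 pixels (about 15 mm) of where the network first placed them. It did not find the mug in the last picture, so I could not confirm the mug, though I never moved close to it.

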